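Empty the nutmeg shaker into the sample bowl

TASK

Stand the nutmeg shaker in the wooden channel so that it cannot turn, unscrew its perforated cap there and lay the cap on the counter, holes up. Then take the open shaker itself and tip all three nutmegs out of its wide mouth into the white bowl without spilling any, and stand the empty shaker upright again, in the channel or on the counter. Leave the bowl and the jar, box and tin where they are.

Things in the scene. Friction and masses are not known exactly. Their poses are not given: they have to be found in the camera images.
- shaker: Glass shaker without its cap, loose, 0.19 to 0.31 kg: square green foot 46 x 46 x 16 mm, on it a round clear cup flaring from 37 mm outside diameter at 16 mm height to 46 mm at the rim, 106 mm high (wall 2.5 mm, inner floor 20 mm up). With its foot free it turns along with the cap. Origin: centre of the underside; z up out of the mouth, x and y square to the foot's sides.
- shaker_mouth (a point): Centre of the rim, 106 mm above the underside; axes as the shaker's. Mouth 41 mm inside. Outside below the rim are three lugs: ledges of 62 degrees of arc, 92 to 95.5 mm high, out to 27.5 mm radius, with 58 degree gaps; a stop post hangs under the clockwise end of each ledge and juts 8 degrees into the gap.
- cap: Round knurled aluminium cap with 7 mm holes in its top, 63 mm outside diameter, 25 mm high, 45 g; three tabs inside its skirt sit under the shaker's ledges. Screwed on, its lower edge is 85 mm and its top 110 mm above the shaker's underside, with 1 to 2 mm play; the shaker can be carried by it. Origin: centre of the skirt's lower edge, z up.
- cap_top (a point): Centre of the cap's top, 25 mm above its lower edge; axes as the cap's. Turned counter-clockwise seen from above, the cap meets a hard stop after 42 to 73 degrees (differs each time); at the stop and up to 20 degrees before it, the cap lifts straight off. Clockwise it soon blocks.
- channel: Wooden holding channel fixed to the counter: board 120 x 110 x 10 mm with two cheeks 100 mm long along its x axis, tops 35 mm above the counter, their inner faces sloping outward above 24 mm. The 50 mm wide slot between them, open at both ends, takes the shaker's foot with its sides parallel to the cheeks and keeps it from turning. Origin: centre of the underside, z up.
- channel_floor (a point): Middle of the slot's floor, 10 mm above the counter; axes as the channel's.
- bowl: White ceramic bowl, loose, rim 170 mm across and 50 mm high, wall 5 mm, about 0.5 kg. Origin at the centre of the underside, z up.
- honey_jar: Bystander: amber jar with brass lid, 60 mm diameter, 85 mm high; origin under its centre.
- tea_box: Bystander: red tea carton 60 x 75 x 85 mm high; origin under its centre.
- spice_tin: Bystander: yellow tin, 56 mm diameter, 70 mm high; origin under its centre.
- nutmeg1: Whole nutmeg 1 of 3: hard brown ball, 22 mm diameter, about 11 g, inside the shaker at the start. Origin at its centre.
- nutmeg2: Whole nutmeg 2 of 3: hard brown ball, 22 mm diameter, about 11 g, inside the shaker at the start. Origin at its centre.
- nutmeg3: Whole nutmeg 3 of 3: hard brown ball, 22 mm diameter, about 11 g, inside the shaker at the start. Origin at its centre.

How it is judged (in metres and radians):
On the way, in this order (a step that is already met when the one before it is completed fails the run):
1. the shaker stands upright on the floor of the channel, its cap still on (horizontal distance between shaker and channel_floor below 0.04 m and height (world z) of shaker below 0.014 m and angle between shaker's own z axis and vertical below 0.08 rad and distance between cap and shaker_mouth below 0.027 m), for 0.2 s.
2. the cap has been taken clear of the shaker, which still stands in the channel (distance between cap and shaker_mouth above 0.035 m and horizontal distance between shaker and channel_floor below 0.05 m and height (world z) of shaker below 0.016 m and angle between shaker's own z axis and vertical below 0.15 rad), for 0.1 s.
3. all three nutmegs lie in the bowl (horizontal distance between each of nutmeg1, nutmeg2, nutmeg3 and bowl below 0.075 m and height (world z) of each of nutmeg1, nutmeg2, nutmeg3 below 0.055 m), for 0.2 s.
At the end, for the whole second after the job is handed in: All at rest: three nutmegs in the bowl (within 75 mm of its axis, below 55 mm); cap flat on the counter, holes up (lower edge below 8 mm, tilt under 0.1 rad); shaker upright (tilt under 0.08 rad) on counter or channel floor (underside below 16 mm), both outside the bowl (all of step 3 and linear speed of each of nutmeg1, nutmeg2, nutmeg3 below 0.05 m/s and height (world z) of cap below 0.008 m and angle between cap's own z axis and vertical below 0.1 rad and linear speed of each of cap, shaker below 0.03 m/s and horizontal distance between cap and bowl above 0.1 m and height (world z) of shaker below 0.016 m and angle between shaker's own z axis and vertical below 0.08 rad and horizontal distance between shaker and bowl above 0.09 m); the robot touches nothing.
It fails at once if a nutmeg spilled onto the counter ((height (world z) of nutmeg1 below 0.026 m and horizontal distance between nutmeg1 and bowl above 0.1 m and distance between nutmeg1 and shaker above 0.1 m) or (height (world z) of nutmeg2 below 0.026 m and horizontal distance between nutmeg2 and bowl above 0.1 m and distance between nutmeg2 and shaker above 0.1 m) or (height (world z) of nutmeg3 below 0.026 m and horizontal distance between nutmeg3 and bowl above 0.1 m and distance between nutmeg3 and shaker above 0.1 m)).
It fails at once if the bowl was pushed more than 30 mm (distance of bowl from where it was at the start of the episode above 0.03 m).
It fails at once if a bystander was moved more than 30 mm (distance of any of honey_jar, tea_box, spice_tin from where it was at the start of the episode above 0.03 m).
It also fails if it takes over 72 s, if anything falls off the work surface, if the arm or the gripper's body presses on something with over 40 N, if the wrist force passes 120 N, or if a joint passes its speed limit or range.

ROBOT

A 6-joint arm with a two-finger parallel gripper is mounted at the origin on the work surface. World frame = base frame: x ahead of the robot, y to its left, z up, the work surface at z = 0. Lengths are in m, angles in degrees, forces in N, time in s.
With the tool pointing down it reaches from about 0.3 to 0.75 m from the base axis. Payload 8.5 kg.
Tool frame: the origin (TCP) lies between the finger pads; the fingertips stand 19 mm ahead of it and the grasp point (between the pads) is the TCP; z points along the fingers, y is the line along which they close (so a half turn about z gives the same grasp; the last joint's range is limited). The gripper opens to 85 mm and grips with 20 to 120 N. Pads are 22 mm wide; open, the fingers measure 114 mm over their backs; the gripper's body (76 mm by 85 mm) begins 54 mm behind the grasp point. The pads swing forward as they close: fully open they stand 13 mm farther back than shut.
Start: joints at [64.211, 21.807, 74.336, -0, 83.858, -12.336], TCP at [0.128, 0.535, 0.25] pointing down, gripper open.
Joint ranges: [-178.18, 178.18], [-50.72, 133.34], [12.68, 142.11], [-81.47, 261.47], [9.98, 163.14], [-165.26, 165.26]. Speed limits (degrees/s): [136.94, 136.94, 180, 180, 180, 180].

INTERFACE

Orientations are given as a 3x3 rotation matrix whose columns are the frame's x, y, z axes.
In Python, from rig import env, optics gives the robot as it stands.
- The arm moves only by the tool arm_command, never from a script. Its argument "commands" is one flat list of numbers, 7 for each row, row after row: the closure, from -1 (fully open) to 1 (shut), so that 0 is half open, then the shift along the tool's x, y, z as a fraction of full scale, then the turn, a rotation vector about the tool's x, y, z as a fraction of full scale. A call has 1 to 12 rows; each row is the pose to reach, as a shift and turn from the pose commanded when the call began, along the tool's axes at that moment; what a row does not reach only later rows make up. Full scale, the value 1, is 500 mm for a shift and 120 degrees for a turn. A row lasts 1/12 s, in which the tool goes at most 41.7 mm and 7.16 degrees, less where a joint would pass 70% of its speed; a pose out of reach is approached as far as the arm can. A call with a number of a shift or a turn outside -1 to 1 is refused whole. A call with a gripper value outside its range is refused whole. The fingers move at their own pace and stop on an object; "newtons" is the grip in N (left out, the last holds). Time passes only in rows, so rows that repeat a pose let the fingers close. It gives the time, the measured TCP pose, the force, the opening and the grip force at its end, in the units of the state.
- env.observe(): the state, without advancing time (a new reading comes with each control period).
- optics.get_image(name): name is "side" or "top" or "wrist"; returns a dict with "image" (480x640x3 uint8, red, green, blue), "intrinsics" (3x3 intrinsics, pixels), "origin" and "orientation" of the camera in the world; the wrist camera has in their place "tool_from_camera" (4x4, takes a point from camera to tool coordinates, whose origin is the TCP and whose axes are the flange's). Camera axes: x right, y down, z forward; pixel columns grow to the right and rows downward; lengths in m; the calibration is good to about 2 mm. A picture is of the moment at which its call begins: read the wrist's pose just before it. There is no depth.
- env.close_job(): hands the job in; it is judged then, once.
The state is a dict: "time_s": time; "q": joint angles; "qvel": joint speeds; "joint_efforts": joint torques, N m; "position": TCP position; "tool_rot": TCP orientation; "ft_force": force on the tool from outside, world axes, zero at the start; "wrist_torque": the same for the moment, N m; "grip_width": finger opening in m; "gripper_force": force on a finger pad.
Only numpy, scipy, OpenCV 4.12 (cv2) and the standard library are available. Lean on these libraries where they do the work, as an engineer would, in place of code of your own. Each camera call takes 0.05 s, during which the arm holds its last target. There are 200 camera calls.

## Working session

There is one attempt and no reset: what is moved stays moved. The work goes in short steps, Python scripts to look and compute and a tool call to move; the robot and the scene stay as the last step left them, time stands still between calls to the robot, and variables do not carry over. Pictures are saved under pics/ and viewed, at most 10 in all, crops included, and the job is handed in when it is done.

Besides the shell and the picture viewer there is one more tool, called after "Call:" as name(argument=value, ...) on one line, values as JSON. arm_command: Moves the arm, as the interface text tells. Shift numbers are shares of 500 mm and turn numbers shares of 120 degrees, none past 1 either way. Its arguments: {"type":"object","properties":{"commands":{"type":"array","items":{"type":"number"}},"newtons":{"type":"number"}},"required":["commands"]}

```bash
ls; mkdir -p pics; cat > h.py <<'E'
import numpy as np, cv2
from rig import env, optics
def snap(name, fn=None):
    s=env.observe(); d=optics.get_image(name); im=d["image"]
    K=np.array(d["intrinsics"])
    if name=="wrist":
        T=np.array(d["tool_from_camera"]); R=np.array(s["tool_rot"]); 
        o=np.array(s["position"])+R@T[:3,3]; Rc=R@T[:3,:3]
    else: o=np.array(d["origin"]); Rc=np.array(d["orientation"])
    if fn: cv2.imwrite("pics/"+fn+".png", im[:,:,::-1])
    return im,K,o,Rc
def ray(cam,u,v):
    _,K,o,R=cam; return o, R@np.linalg.solve(K,[u,v,1.])
def onz(cam,u,v,z):
    o,d=ray(cam,u,v); return o+d*(z-o[2])/d[2]
def proj(cam,p):
    _,K,o,R=cam; c=K@(R.T@(np.array(p)-o)); return c[:2]/c[2]
E
python3 - <<'E'
from h import *
s=env.observe(); print(s["time_s"],s["position"],np.round(s["tool_rot"],3).tolist(),s["grip_width"])
t=snap("top","t0"); sd=snap("side","s0")
for c in (t,sd): print(c[1].tolist(),c[2],np.round(c[3],3).tolist())
E
```

```text
pics
0.0 [0.12782654 0.53466197 0.24969498] [[-0.973, 0.233, -0.001], [0.233, 0.973, -0.001], [0.0, -0.001, -1.0]] 0.08532744690161029
[[460.1674930070942, 0.0, 315.4124687567719], [0.0, 460.1674930070942, 242.1496280267489], [0.0, 0.0, 1.0]] [ 0.36818271 -0.01944818  0.98579537] [[0.075, -0.976, 0.207], [-0.997, -0.075, 0.01], [0.006, -0.207, -0.978]]
[[570.5253014792514, 0.0, 321.0373166961637], [0.0, 570.5253014792514, 239.80766882018557], [0.0, 0.0, 1.0]] [ 0.31862403 -0.62350288  0.84753561] [[0.913, -0.303, 0.272], [-0.407, -0.668, 0.623], [-0.007, -0.68, -0.733]]
```

View pics/t0.png

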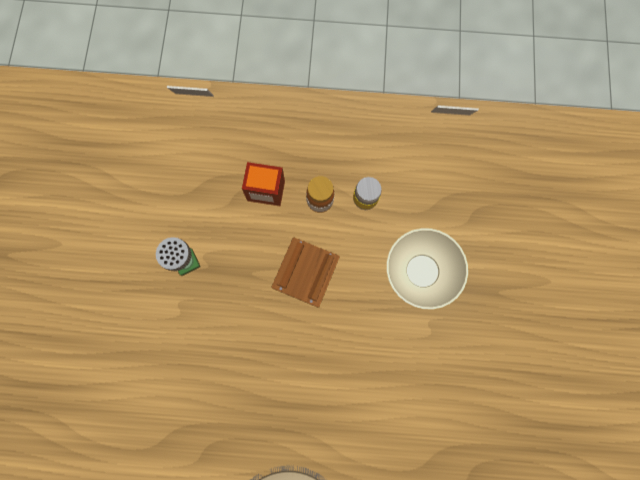

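View pics/s0.png

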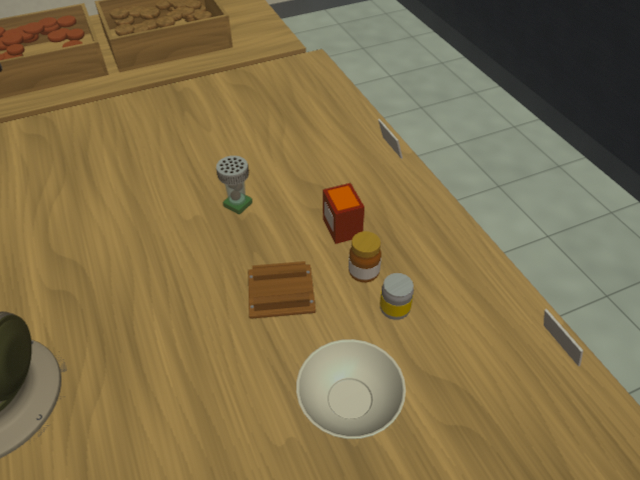

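The top view shows the capped shaker (cap 173,253; green foot 187,262), the channel (306,272) with its slot running roughly along world x, the bowl (427,268), and the box, jar and tin at (264,182), (320,190) and (368,192). The side view shows the same layout, with the foot at (238,202).

```bash
python3 - <<'E'
from h import *
t=snap("top"); sd=snap("side")
def big(m,roi):
    x0,y0,x1,y1=roi; k=np.zeros(m.shape,np.uint8); k[y0:y1,x0:x1]=m[y0:y1,x0:x1]
    cs,_=cv2.findContours(k.astype(np.uint8),cv2.RETR_EXTERNAL,cv2.CHAIN_APPROX_NONE)
    return max(cs,key=cv2.contourArea)
for n,c,rf,rc in (("top",t,(140,220,220,290),(140,220,220,290)),("side",sd,(200,180,270,230),(200,140,270,190))):
    hsv=cv2.cvtColor(c[0],cv2.COLOR_RGB2HSV)
    g=((hsv[...,0]>50)&(hsv[...,0]<85)&(hsv[...,1]>90)).astype(np.uint8)
    b=big(g,rf)
    ap=cv2.approxPolyDP(cv2.convexHull(b),2,True)[:,0]
    print(n,"foot poly",[(p.tolist(),np.round(onz(c,*p,0.016)[:2],4).tolist(),np.round(onz(c,*p,0.)[:2],4).tolist()) for p in ap])
    gr=((hsv[...,1]<60)&(hsv[...,2]>50)).astype(np.uint8)
    b=big(cv2.morphologyEx(gr,cv2.MORPH_CLOSE,np.ones((5,5))),rc); (x,y),r=cv2.minEnclosingCircle(b)
    print("cap",cv2.boundingRect(b),x,y,r,onz(c,x,y,.11))
c=t; hsv=cv2.cvtColor(c[0],cv2.COLOR_RGB2HSV)
print("wood",hsv[272,306],hsv[285,300],hsv[330,300],hsv[250,240])
roi=(260,225,352,318)
m=(c[0][...,0]<150).astype(np.uint8)
b=big(cv2.morphologyEx(m,cv2.MORPH_CLOSE,np.ones((5,5))),roi); r=cv2.minAreaRect(b); print("board",r)
for p in cv2.boxPoints(r): print(p,np.round(onz(c,*p,0.01)[:2],4))
m=((hsv[...,1]<70)&(hsv[...,2]>120)).astype(np.uint8); b=big(cv2.morphologyEx(m,cv2.MORPH_CLOSE,np.ones((5,5))),(370,215,480,320))
P=np.array([onz(c,*p,0.05)[:2] for p in b[:,0]],np.float32); print("bowl",cv2.minEnclosingCircle(P))
for n,p,z in (("box",(264,178),.085),("jar",(320,187),.085),("tin",(368,189),.07)): print(n,onz(c,*p,z)[:2])
v=np.zeros((600,800,3),np.uint8)
a=cv2.resize(t[0][215:325,140:350],None,fx=3.8,fy=3.8,interpolation=cv2.INTER_CUBIC)
cv2.imwrite("pics/c1.png",a[:600,:800,::-1])
E
```

```text
top foot poly [([191, 250], [0.5356, 0.2551], [0.5384, 0.2596]), ([198, 265], [0.5045, 0.236], [0.5067, 0.2402]), ([181, 274], [0.4826, 0.2694], [0.4845, 0.2742]), ([179, 271], [0.4886, 0.2745], [0.4906, 0.2794])]
cap (156, 237, 36, 33) 173.90963745117188 254.70481872558594 18.582353591918945 [0.50771411 0.2601106  0.11      ]
side foot poly [([250, 199], [0.5378, 0.2538], [0.542, 0.2707]), ([239, 209], [0.5067, 0.2343], [0.5103, 0.2508]), ([224, 202], [0.4844, 0.2678], [0.4876, 0.285]), ([228, 198], [0.496, 0.2762], [0.4994, 0.2935]), ([245, 196], [0.5311, 0.2671], [0.5352, 0.2843])]
cap (217, 156, 31, 34) 232.5 173.5 18.721744537353516 [0.50574182 0.23886935 0.11      ]
wood [ 13 166 143] [ 13 166 144] [ 18 129 192] [ 18 130 185]
board ((304.9584045410156, 271.8238830566406), (52.125125885009766, 56.50043869018555), 22.2490234375)
[270.1398  288.10266] [0.4677 0.0789]
[291.53275 235.80882] [0.5845 0.0434]
[339.777  255.5451] [ 0.5489 -0.064 ]
[318.38406 307.83893] [ 0.434  -0.0263]
bowl ((0.5302869081497192, -0.24239566922187805), 0.08432545512914658)
box [0.68515732 0.10555278]
jar [ 0.67463668 -0.01090834]
tin [ 0.68307747 -0.11094875]
```

View pics/c1.png

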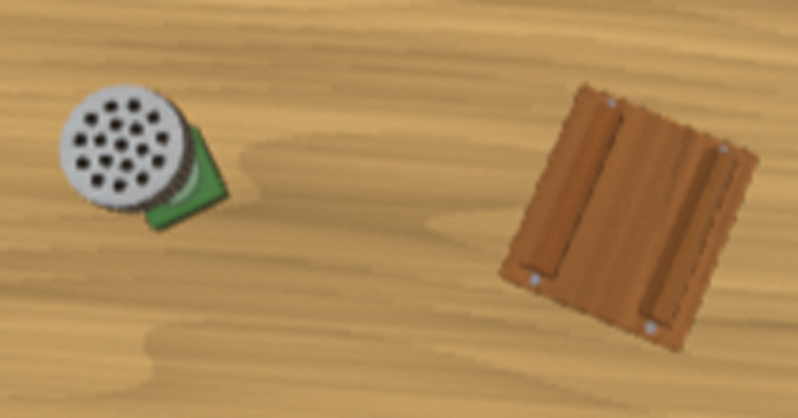

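The channel is at about (0.509, 0.008) with yaw −17.8°. The shaker is at about (0.511, 0.265) with foot yaw about 33°, and the bowl is at (0.530, −0.242). Next I hover over the shaker and turn the wrist so there is room to unscrew later.

Call:
arm_command(commands=[-1,-0.87,-0.348,0,0,0,0.64,-1,-0.87,-0.348,0,0,0,0.64,-1,-0.87,-0.348,0,0,0,0.64,-1,-0.87,-0.348,0,0,0,0.64,-1,-0.87,-0.348,0,0,0,0.64,-1,-0.87,-0.348,0,0,0,0.64,-1,-0.87,-0.348,0,0,0,0.64,-1,-0.87,-0.348,0,0,0,0.64,-1,-0.87,-0.348,0,0,0,0.64,-1,-0.87,-0.348,0,0,0,0.64,-1,-0.87,-0.348,0,0,0,0.64,-1,-0.87,-0.348,0,0,0,0.64])

```text
time_s: 1.2
position: [0.5145, 0.2608, 0.2495]
tool_rot: [[0.013, 1.0, 0.0], [1.0, -0.013, -0.001], [-0.001, 0.0, -1.0]]
ft_force: [-0.5, 0.3, -1.7]
grip_width: 0.0852
gripper_force: 0.0
```

```bash
cat >> h.py <<'E'
import json
def st():
    s=env.observe(); R=np.array(s["tool_rot"])
    print("t",round(s["time_s"],2),"p",np.round(s["position"],4),"q",np.round(s["q"],1),"yang",round(np.degrees(np.arctan2(R[1,1],R[0,1])),2),"z",np.round(R[:,2],3),"w",round(s["grip_width"],4),"f",np.round(s["ft_force"],1),round(float(np.max(s["gripper_force"])),1))
    open("log.jsonl","a").write(json.dumps({k:np.array(s[k]).tolist() for k in("q","position","tool_rot")})+"\n")
    return s
def go(p,dyaw=0,Rn=None):
    "fractions for world target p"
    s=env.observe(); R=np.array(s["tool_rot"]); print("shift",np.round(R.T@(np.array(p)-s["position"])/.5,4),"turn",round(-dyaw/120,4))
E
python3 - <<'E'
from h import *
st(); w=snap("wrist","w1")
E
```

```text
t 1.2 p [0.5145 0.2608 0.2495] q [15.2 24.6 70.  -0.1 85.4 15.9] yang -0.77 z [ 0.    -0.001 -1.   ] w 0.0852 f [-0.5  0.3 -1.7] 0.0
```

View pics/w1.png

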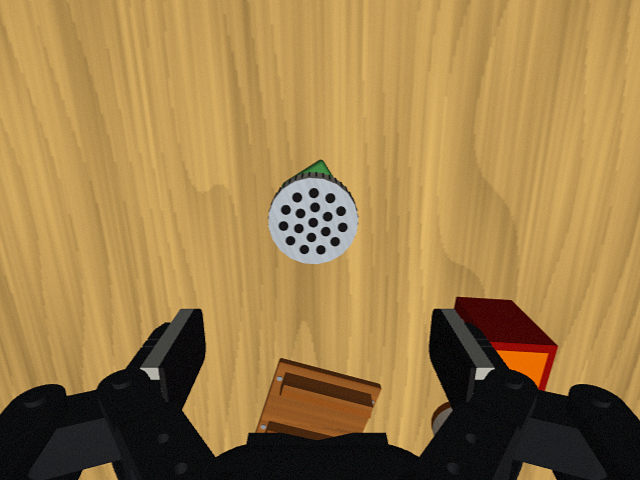

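The wrist view shows the cap top circle centred at (313,220), with the green foot corner at (321,161) and the channel at the bottom.

```bash
python3 - <<'E'
from h import *
w=snap("wrist"); t=snap("top")
hsv=cv2.cvtColor(w[0],cv2.COLOR_RGB2HSV)
m=((hsv[...,1]<50)&(hsv[...,2]>130)).astype(np.uint8); m[:150]=0; m[280:]=0
m=cv2.morphologyEx(m,cv2.MORPH_CLOSE,np.ones((13,13)))
cs,_=cv2.findContours(m,0,1); b=max(cs,key=cv2.contourArea); e=cv2.fitEllipse(b); print(e, onz(w,*e[0],.11))
hsv=cv2.cvtColor(t[0],cv2.COLOR_RGB2HSV); print(onz(t,172.4,254,.11))
go([*onz(w,*e[0],.11)[:2],.106])
E
```

```text
((313.0417175292969, 220.9050750732422), (85.09651184082031, 88.54661560058594), 92.02127075195312) [0.51110792 0.26643207 0.11      ]
[0.50886565 0.26320416 0.11      ]
shift [0.0045 0.0014 0.2876] turn 0.0
```

Call:
arm_command(commands=[-1,0.0045,0.0014,0.1,0,0,0,-1,0.0045,0.0014,0.17,0,0,0,-1,0.0045,0.0014,0.23,0,0,0,-1,0.0045,0.0014,0.27,0,0,0,-1,0.0045,0.0014,0.2876,0,0,0,-1,0.0045,0.0014,0.2876,0,0,0,0.5,0.0045,0.0014,0.2876,0,0,0,1,0.0045,0.0014,0.2876,0,0,0,1,0.0045,0.0014,0.2876,0,0,0,1,0.0045,0.0014,0.2876,0,0,0,1,0.0045,0.0014,0.2876,0,0,0,1,0.0045,0.0014,0.2876,0,0,0], newtons=60)

```text
time_s: 2.35
position: [0.512, 0.2673, 0.1089]
tool_rot: [[0.004, 1.0, 0.004], [1.0, -0.004, 0.002], [0.002, 0.004, -1.0]]
ft_force: [-1.5, 2.0, 5.7]
grip_width: 0.0614
gripper_force: 65.3
```

```bash
python3 - <<'E'
from h import *
st(); w=snap("wrist","w2"); cv2.imwrite("pics/w2.png",w[0][::1,:,::-1]); t=snap("top","t2")
s=snap("side"); cv2.imwrite("pics/s2.png",cv2.resize(s[0][110:230,170:300],None,fx=4,fy=4)[:,:,::-1])
E
```

```text
t 2.35 p [0.512  0.2673 0.1089] q [15.8 32.2 81.9  0.  65.7 16. ] yang -0.24 z [ 0.004  0.002 -1.   ] w 0.0614 f [-1.5  2.   5.7] 65.3
```

View pics/s2.png

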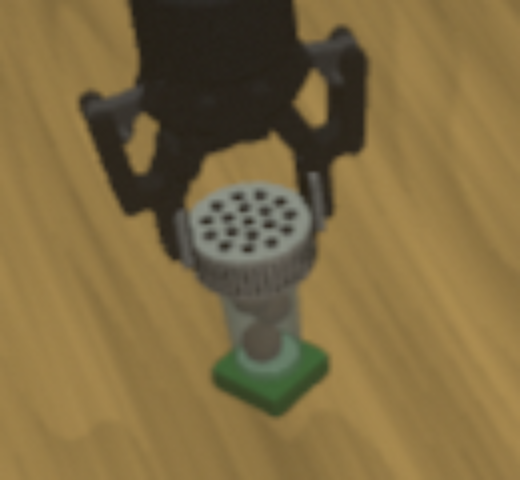

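Call:
arm_command(commands=[1,0,0,-0.05,0,0,0,1,0,0,-0.12,0,0,0,1,0,0,-0.18,0,0,-0.03,1,-0.06,-0.006,-0.18,0,0,-0.07,1,-0.13,-0.006,-0.18,0,0,-0.11,1,-0.2,-0.006,-0.18,0,0,-0.16,1,-0.27,-0.006,-0.18,0,0,-0.21,1,-0.34,-0.006,-0.18,0,0,-0.26,1,-0.41,-0.006,-0.18,0,0,-0.3,1,-0.47,-0.006,-0.18,0,0,-0.327,1,-0.5,-0.006,-0.18,0,0,-0.327,1,-0.518,-0.006,-0.18,0,0,-0.327])

```text
time_s: 3.5
position: [0.507, 0.0058, 0.1973]
tool_rot: [[-0.627, 0.779, 0.001], [0.779, 0.627, -0.0], [-0.001, 0.001, -1.0]]
ft_force: [0.8, 1.4, -3.4]
grip_width: 0.0607
gripper_force: 74.6
```

```bash
cat > foot.py <<'E'
from h import *
s=st(); fz=s["position"][2]-0.109+0.016  # foot top height
t=snap("top","t3"); sd=snap("side","s3"); s=st()
for n,c in (("top",t),("side",sd)):
    hsv=cv2.cvtColor(c[0],cv2.COLOR_RGB2HSV)
    g=((hsv[...,0]>45)&(hsv[...,0]<90)&(hsv[...,1]>90)&(hsv[...,2]>40)).astype(np.uint8)
    cs,_=cv2.findContours(g,0,cv2.CHAIN_APPROX_NONE); b=max(cs,key=cv2.contourArea)
    print(n,cv2.contourArea(b))
    ap=cv2.approxPolyDP(cv2.convexHull(b),1.5,True)[:,0]
    P=[onz(c,*p,fz)[:2] for p in ap]
    for i in range(len(P)):
        d=P[(i+1)%len(P)]-P[i]; print(ap[i],np.round(P[i],4),"len",round(np.hypot(*d),4),"ang",round(np.degrees(np.arctan2(d[1],d[0]))%90,1))
a=cv2.resize(t[0][200:330,230:390],None,fx=3,fy=3); b=cv2.resize(sd[0][190:330,220:340],None,fx=3,fy=3)
v=np.zeros((420,840,3),np.uint8); v[:390,:480]=a; v[:,480:840]=b
cv2.imwrite("pics/f3.png",v[:,:800,::-1])
E
python3 foot.py
```

```text
t 3.5 p [0.507  0.0058 0.1973] q [-12.7  20.2  86.2  -0.   73.5 -51.6] yang 38.86 z [ 0.001 -0.    -1.   ] w 0.0607 f [ 0.8  1.4 -3.4] 74.6
t 3.6 p [0.5071 0.007  0.1971] q [-12.6  20.3  86.2   0.   73.5 -51.5] yang 38.87 z [ 0.001 -0.    -1.   ] w 0.0607 f [ 0.   0.9 -3.6] 74.7
top 4.5
[310 279] [ 0.4813 -0.0054] len 0.0122 ang 75.8
[304 277] [0.4843 0.0064] len 0.0096 ang 4.3
[309 277] [ 0.485  -0.0032] len 0.0043 ang 30.9
side 165.0
[288 249] [0.5329 0.0118] len 0.0435 ang 70.5
[289 268] [ 0.5184 -0.0293] len 0.0281 ang 83.9
[273 272] [ 0.4905 -0.0263] len 0.0155 ang 40.4
[265 269] [ 0.4804 -0.0145] len 0.0434 ang 69.8
[265 250] [0.4954 0.0262] len 0.0402 ang 69.0
```

View pics/f3.png

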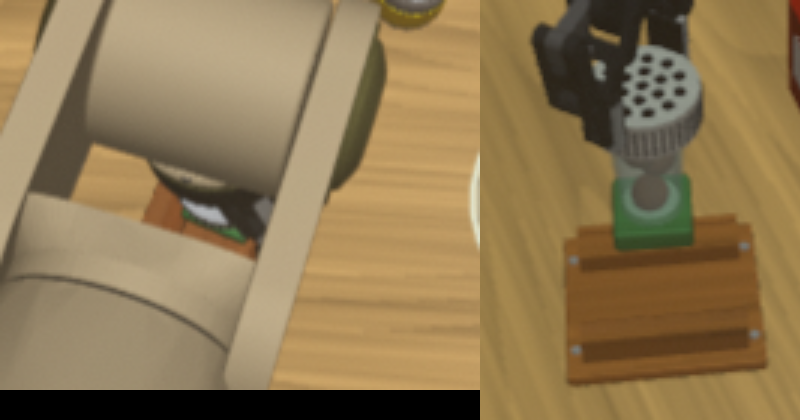

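Foot edges look nearly parallel to the cheeks in the side view. I'll compare both precisely in that same camera.

```bash
python3 - <<'E'
from h import *
sd=snap("side"); im=sd[0]
hsv=cv2.cvtColor(im,cv2.COLOR_RGB2HSV)
def line(pts,z):
    P=np.array([onz(sd,u,v,z)[:2] for u,v in pts],np.float32); vx,vy,x,y=cv2.fitLine(P,cv2.DIST_HUBER,0,.01,.01).ravel(); return round(float(np.degrees(np.arctan2(vy,vx)))%90,1),(x,y),(vx,vy)
# board: dark wood mask
m=((hsv[...,0]<16)&(hsv[...,1]>140)&(hsv[...,2]<190)).astype(np.uint8); m[:245]=0; m[335:]=0; m[:,:235]=0; m[:,325:]=0
m=cv2.morphologyEx(m,cv2.MORPH_CLOSE,np.ones((5,5)))
rows=range(278,308); L=[(np.where(m[r])[0].min(),r) for r in rows]; Rr=[(np.where(m[r])[0].max()+1,r) for r in rows]
l=line(L,.01); r=line(Rr,.01); print("board left/right",l,r)
cols=range(258,306); B=[(c,np.where(m[:,c])[0].max()+1) for c in cols]; b=line(B,0.0); print("board front bottom edge z=0",b)
# foot
g=((hsv[...,0]>45)&(hsv[...,0]<90)&(hsv[...,1]>90)).astype(np.uint8)
cs,_=cv2.findContours(g,0,1); k=max(cs,key=cv2.contourArea); x,y,w,h=cv2.boundingRect(k); print("foot bbox",x,y,w,h)
fz=.1971-.109+.016
g2=g*0; cv2.drawContours(g2,[cv2.convexHull(k)],-1,1,-1)
rows=range(y+3,y+h-8)
print("foot L",line([(np.where(g2[r])[0].min(),r) for r in rows],fz)); print("foot R",line([(np.where(g2[r])[0].max()+1,r) for r in rows],fz))
cols=range(x+3,x+w-3); print("foot far",line([(c,np.where(g2[:,c])[0].min()) for c in cols],fz)); print("foot near bottom",line([(c,np.where(g2[:,c])[0].max()+1) for c in cols],fz-.016))
E
```

```text
board left/right (78.1, (np.float32(0.45699576), np.float32(0.014094667)), (np.float32(0.2061675), np.float32(0.9785167))) (71.7, (np.float32(0.56362677), np.float32(-0.020576766)), (np.float32(0.31403434), np.float32(0.94941163)))
board front bottom edge z=0 (71.6, (np.float32(0.49241725), np.float32(-0.044335984)), (np.float32(0.9486408), np.float32(-0.31635508)))
foot bbox 264 247 26 23
foot L (69.9, (np.float32(0.48873904), np.float32(0.013128995)), (np.float32(0.34427783), np.float32(0.9388678)))
foot R (73.1, (np.float32(0.52983546), np.float32(-0.0034524843)), (np.float32(0.29061487), np.float32(0.9568401)))
foot far (74.1, (np.float32(0.5160592), np.float32(0.022465486)), (np.float32(0.96160316), np.float32(-0.2744438)))
foot near bottom (65.6, (np.float32(0.49690738), np.float32(-0.009577277)), (np.float32(0.91101307), np.float32(-0.41237754)))
```

Call:
arm_command(commands=[1,0.0022,0.0033,0.03,0,0,0,1,0.0022,0.0033,0.06,0,0,0,1,0.0022,0.0033,0.09,0,0,0,1,0.0022,0.0033,0.105,0,0,0,1,0.0022,0.0033,0.116,0,0,0,1,0.0022,0.0033,0.116,0,0,0,1,0.0022,0.0033,0.116,0,0,0])

```text
time_s: 4.23
position: [0.5079, 0.01, 0.139]
tool_rot: [[-0.63, 0.777, 0.001], [0.777, 0.63, -0.0], [-0.0, 0.0, -1.0]]
ft_force: [0.3, -0.0, -2.8]
grip_width: 0.0606
gripper_force: 74.6
```

```bash
python3 - <<'E'
from h import *
st(); sd=snap("side"); cv2.imwrite("pics/s4.png",cv2.resize(sd[0][200:335,225:335],None,fx=4.4,fy=4.4,interpolation=cv2.INTER_CUBIC)[:,:,::-1])
E
```

```text
t 4.23 p [0.5079 0.01   0.139 ] q [-12.2  24.2  90.9   0.   64.8 -51.3] yang 39.02 z [ 0.001 -0.    -1.   ] w 0.0606 f [ 0.3 -0.  -2.8] 74.6
```

View pics/s4.png

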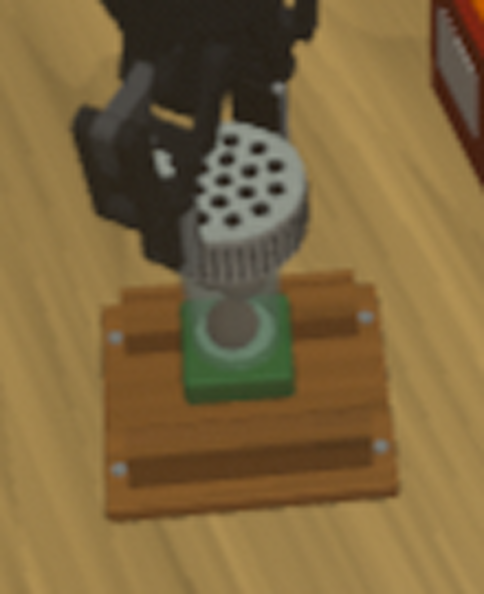

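Call:
arm_command(commands=[1,-0.0012,-0.0017,0.005,0,0,0,1,-0.0012,-0.0017,0.012,0,0,0,1,-0.0012,-0.0017,0.02,0,0,0,1,-0.0012,-0.0017,0.028,0,0,0,1,-0.0012,-0.0017,0.034,0,0,0,1,-0.0012,-0.0017,0.034,0,0,0])

```text
time_s: 4.78
position: [0.5072, 0.0087, 0.121]
tool_rot: [[-0.629, 0.777, -0.001], [0.777, 0.629, 0.0], [0.001, -0.001, -1.0]]
ft_force: [0.8, 0.5, -1.1]
grip_width: 0.0611
gripper_force: 75.0
```

Call:
arm_command(commands=[1,0,0,0.003,0,0,0,1,0,0,0.006,0,0,0,1,0,0,0.008,0,0,0,1,0,0,0.008,0,0,0,1,0,0,0.008,0,0,0])

```text
time_s: 5.2
position: [0.5078, 0.0086, 0.119]
tool_rot: [[-0.629, 0.777, 0.002], [0.777, 0.629, -0.001], [-0.002, 0.001, -1.0]]
ft_force: [-3.5, 0.3, 12.6]
grip_width: 0.0608
gripper_force: 76.5
```

```bash
python3 - <<'E'
from h import *
st(); sd=snap("side"); cv2.imwrite("pics/s5.png",cv2.resize(sd[0][200:335,225:335],None,fx=4.4,fy=4.4,interpolation=cv2.INTER_CUBIC)[:,:,::-1])
E
```

```text
t 5.2 p [0.5078 0.0086 0.119 ] q [-12.4  25.7  92.5  -0.   61.7 -51.4] yang 39.0 z [ 0.002 -0.001 -1.   ] w 0.0608 f [-3.5  0.3 12.6] 76.5
```

View pics/s5.png

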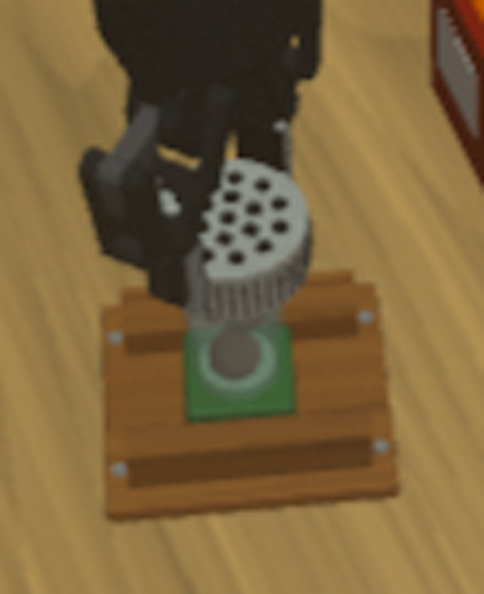

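The foot is seated on the floor between the cheeks, with 12.6 N of contact force. Now I unload slightly and turn counter-clockwise.

Call:
arm_command(commands=[1,0,0,-0.003,0,0,0,1,0,0,-0.004,0,0,0,1,0,0,-0.004,0,0,-0.04,1,0,0,-0.004,0,0,-0.08,1,0,0,-0.004,0,0,-0.12,1,0,0,-0.004,0,0,-0.16,1,0,0,-0.004,0,0,-0.2,1,0,0,-0.004,0,0,-0.24,1,0,0,-0.004,0,0,-0.28,1,0,0,-0.004,0,0,-0.32,1,0,0,-0.004,0,0,-0.35,1,0,0,-0.004,0,0,-0.35])

```text
time_s: 6.25
position: [0.5073, 0.0084, 0.1197]
tool_rot: [[-0.988, 0.155, -0.0], [0.155, 0.988, -0.0], [0.0, -0.001, -1.0]]
ft_force: [-2.6, -0.1, 4.8]
grip_width: 0.0606
gripper_force: 75.6
```

```bash
python3 - <<'E'
from h import *
print(np.round(st()["wrist_torque"],2))
E
```

```text
t 6.25 p [0.5073 0.0084 0.1197] q [-12.4  25.7  92.4  -0.   61.9 -93.5] yang 81.11 z [-0. -0. -1.] w 0.0606 f [-2.6 -0.1  4.8] 75.6
[-0.18  0.53 -0.06]
```

Call:
arm_command(commands=[1,0,0,0,0,0,-0.02,1,0,0,0,0,0,-0.04,1,0,0,0,0,0,-0.06,1,0,0,0,0,0,-0.08,1,0,0,0,0,0,-0.08,1,0,0,0,0,0,-0.08])

```text
time_s: 6.75
position: [0.5074, 0.0084, 0.1198]
tool_rot: [[-1.0, -0.008, 0.0], [-0.008, 1.0, -0.0], [-0.0, -0.0, -1.0]]
ft_force: [-3.2, -2.3, 5.8]
grip_width: 0.061
gripper_force: 75.7
```

```bash
python3 - <<'E'
from h import *
print(np.round(st()["wrist_torque"],2))
E
```

```text
t 6.75 p [0.5074 0.0084 0.1198] q [ -12.4   25.7   92.4   -0.    61.9 -102.8] yang 90.43 z [ 0. -0. -1.] w 0.061 f [-3.2 -2.3  5.8] 75.7
[-0.25  0.64 -0.01]
```

Call:
arm_command(commands=[1,0,0,0,0,0,-0.02,1,0,0,0,0,0,-0.04,1,0,0,0,0,0,-0.06,1,0,0,0,0,0,-0.08,1,0,0,0,0,0,-0.08,1,0,0,0,0,0,-0.08])

```text
time_s: 7.25
position: [0.5074, 0.0083, 0.1198]
tool_rot: [[-0.985, -0.174, 0.0], [-0.174, 0.985, -0.001], [-0.0, -0.001, -1.0]]
ft_force: [-3.4, -2.7, 6.2]
grip_width: 0.0607
gripper_force: 75.8
```

```bash
python3 - <<'E'
from h import *
print(np.round(st()["wrist_torque"],2))
sd=snap("side"); cv2.imwrite("pics/s6.png",sd[0][:,:,::-1])
E
```

```text
t 7.25 p [0.5074 0.0083 0.1198] q [ -12.4   25.7   92.4   -0.    61.9 -112.4] yang 100.03 z [ 0.    -0.001 -1.   ] w 0.0607 f [-3.4 -2.7  6.2] 75.8
[-0.36  0.66 -0.06]
```

Call:
arm_command(commands=[1,0,0,0,0,0,-0.02,1,0,0,0,0,0,-0.04,1,0,0,-0.004,0,0,-0.04,1,0,0,-0.01,0,0,-0.04,1,0,0,-0.016,0,0,-0.04,1,0,0,-0.022,0,0,-0.04,1,0,0,-0.03,0,0,-0.04,1,0,0,-0.03,0,0,-0.04])

```text
time_s: 7.97
position: [0.5078, 0.0087, 0.1354]
tool_rot: [[-0.966, -0.258, 0.001], [-0.258, 0.966, -0.0], [-0.001, -0.001, -1.0]]
ft_force: [-0.5, 0.3, -0.2]
grip_width: 0.0607
gripper_force: 75.0
```

```bash
python3 - <<'E'
from h import *
a=cv2.imread("pics/s6.png")
print(np.round(st()["wrist_torque"],2))
sd=snap("side"); b=sd[0][:,:,::-1]
for im in (a,b):
    hsv=cv2.cvtColor(np.ascontiguousarray(im),cv2.COLOR_BGR2HSV); g=((hsv[...,0]>45)&(hsv[...,0]<90)&(hsv[...,1]>90)); g[:230]=0
    y,x=np.where(g); print(len(x),x.mean(),y.mean(),x.min(),x.max(),y.min(),y.max())
v=np.hstack([cv2.resize(i[200:335,240:330],None,fx=4.4,fy=4.4,interpolation=cv2.INTER_CUBIC) for i in (a,b)]); cv2.imwrite("pics/c6.png",v)
E
```

```text
t 7.97 p [0.5078 0.0087 0.1354] q [ -12.4   24.5   91.3    0.    64.2 -117.4] yang 104.96 z [ 0.001 -0.    -1.   ] w 0.0607 f [-0.5  0.3 -0.2] 75.0
[ 0.04  0.16 -0.02]
175 278.6114285714286 288.9371428571429 266 291 276 295
174 278.4367816091954 287.78735632183907 263 291 261 295
```

Foot did not move and the wrist carries only the cap's weight, so the cap is off. I carry it to the free counter spot at about (0.50, 0.25).

Call:
arm_command(commands=[1,0,0,-0.05,0,0,0,1,0,0,-0.11,0,0,0,1,-0.005,0.03,-0.13,0,0,0,1,-0.02,0.1,-0.13,0,0,0,1,-0.04,0.17,-0.13,0,0,0,1,-0.055,0.24,-0.13,0,0,0,1,-0.07,0.31,-0.13,0,0,0,1,-0.09,0.38,-0.1,0,0,0,1,-0.1,0.44,-0.05,0,0,0,1,-0.109,0.47,0.02,0,0,0,1,-0.109,0.47,0.08,0,0,0,1,-0.109,0.47,0.14,0,0,0])

```text
time_s: 9.02
position: [0.4989, 0.251, 0.063]
tool_rot: [[-0.966, -0.26, 0.0], [-0.26, 0.966, 0.0], [-0.0, 0.0, -1.0]]
ft_force: [-0.0, -1.4, -0.7]
grip_width: 0.0609
gripper_force: 75.0
```

```bash
python3 - <<'E'
from h import *
st(); w=snap("side","s7"); t=snap("top"); st()
v=np.hstack([cv2.resize(w[0][100:330,160:340],(390,498)),cv2.resize(t[0][200:330,230:340],(410,498))]); cv2.imwrite("pics/c7.png",v[:,:,::-1])
E
```

```text
t 9.02 p [0.4989 0.251  0.063 ] q [ 14.6  34.2  87.6   0.   58.1 -90.5] yang 105.09 z [ 0.  0. -1.] w 0.0609 f [-0.  -1.4 -0.7] 75.0
t 9.12 p [0.4971 0.2494 0.0606] q [ 14.5  34.4  87.8   0.   58.3 -90.6] yang 105.0 z [-0.008 -0.002 -1.   ] w 0.0604 f [-1.6 -0.3  0. ] 75.0
```

View pics/c7.png

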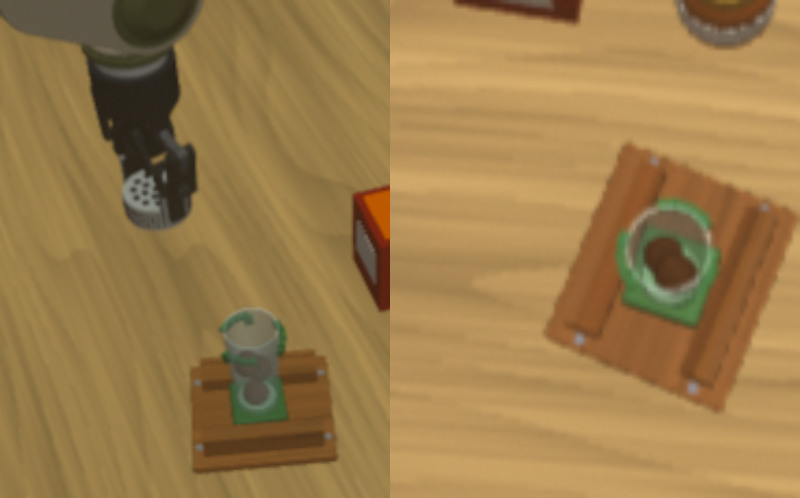

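The picture shows the shaker open and upright in the channel with the nutmegs inside, and the cap in the gripper with its holes up. I lower the cap.

Call:
arm_command(commands=[1,0,0,0.03,0,0,0,1,0,0,0.05,0,0,0,1,0,0,0.06,0,0,0,1,0,0,0.066,0,0,0,1,0,0,0.07,0,0,0,1,0,0,0.07,0,0,0])

```text
time_s: 9.62
position: [0.4995, 0.2497, 0.0299]
tool_rot: [[-0.966, -0.258, 0.001], [-0.258, 0.966, 0.0], [-0.001, -0.0, -1.0]]
ft_force: [-0.6, 0.2, 0.1]
grip_width: 0.0612
gripper_force: 75.0
```

Call:
arm_command(commands=[1,0,0,0.004,0,0,0,1,0,0,0.007,0,0,0,1,0,0,0.01,0,0,0,1,0,0,0.01,0,0,0,1,0,0,0.01,0,0,0])

```text
time_s: 10.03
position: [0.4993, 0.2497, 0.0245]
tool_rot: [[-0.966, -0.259, -0.0], [-0.259, 0.966, 0.0], [0.0, 0.0, -1.0]]
ft_force: [-0.0, 0.2, -1.3]
grip_width: 0.061
gripper_force: 75.0
```

Call:
arm_command(commands=[1,0,0,0.002,0,0,0,1,0,0,0.004,0,0,0,1,0,0,0.004,0,0,0,1,0,0,0.004,0,0,0])

```text
time_s: 10.37
position: [0.4994, 0.2498, 0.0239]
tool_rot: [[-0.966, -0.259, 0.001], [-0.259, 0.966, 0.0], [-0.001, -0.0, -1.0]]
ft_force: [-5.0, -1.0, 13.2]
grip_width: 0.0608
gripper_force: 76.6
```

Contact with the counter, so I release the cap and rise.

Call:
arm_command(commands=[1,0,0,-0.002,0,0,0,0,0,0,-0.002,0,0,0,-1,0,0,-0.002,0,0,0,-1,0,0,-0.002,0,0,0,-1,0,0,-0.002,0,0,0,-1,0,0,-0.02,0,0,0,-1,0,0,-0.06,0,0,0,-1,0,0,-0.14,0,0,0,-1,0,0,-0.22,0,0,0,-1,0,0,-0.3,0,0,0,-1,0,0,-0.38,0,0,0,-1,0,0,-0.44,0,0,0])

```text
time_s: 11.37
position: [0.4993, 0.2498, 0.2469]
tool_rot: [[-0.966, -0.259, 0.004], [-0.259, 0.966, 0.001], [-0.004, -0.0, -1.0]]
ft_force: [0.2, 1.0, 0.4]
grip_width: 0.0855
gripper_force: 0.0
```

```bash
python3 - <<'E'
from h import *
st(); sd=snap("side"); t=snap("top")
for n,c in(("side",sd),("top",t)):
    hsv=cv2.cvtColor(c[0],cv2.COLOR_RGB2HSV); u,v=proj(c,[.4994,.2498,.025]).astype(int); print(n,u,v)
    m=((hsv[...,1]<60)&(hsv[...,2]>90)).astype(np.uint8); k=m*0; k[max(v-35,0):v+35,max(u-35,0):u+35]=m[max(v-35,0):v+35,max(u-35,0):u+35]
    cs,_=cv2.findContours(k,0,1)
    if cs: b=max(cs,key=cv2.contourArea); print(cv2.contourArea(b),cv2.boundingRect(b))
# kinematic fit from log
L=[json.loads(l) for l in open("log.jsonl")]
print(len(L))
Q=np.radians([l["q"] for l in L]); P=np.array([l["position"] for l in L]); R=np.array([l["tool_rot"] for l in L])
# assume tool down: wrist plane radius & height vs q2,q3
for l in L[::2]:
    p=l["position"]; a=np.degrees(np.arctan2(p[1],p[0])); r=np.hypot(p[0],p[1]); q=l["q"]; print(round(a-q[0],2),round(r,4),round(p[2],4),np.round(q,2))
E
```

```text
t 11.37 p [0.4993 0.2498 0.2469] q [ 14.4  22.7  73.5  -0.   83.6 -90.6] yang 104.99 z [ 0.004  0.001 -1.   ] w 0.0855 f [0.2 1.  0.4] 0.0
side 232 202
483.0 (220, 192, 30, 25)
top 190 266
669.5 (175, 251, 31, 30)
13
11.72 0.5769 0.2495 [ 1.515e+01  2.457e+01  7.000e+01 -7.000e-02  8.543e+01  1.593e+01]
13.39 0.5071 0.1973 [-1.273e+01  2.024e+01  8.624e+01 -1.000e-02  7.346e+01 -5.160e+01]
13.37 0.508 0.139 [-12.24  24.23  90.94   0.    64.8  -51.26]
13.38 0.5073 0.1197 [-1.243e+01  2.566e+01  9.242e+01 -4.000e-02  6.193e+01 -9.352e+01]
13.37 0.5075 0.1198 [-1.2430e+01  2.5660e+01  9.2410e+01 -4.0000e-02  6.1920e+01 -1.1244e+02]
12.15 0.5584 0.063 [ 1.456e+01  3.424e+01  8.762e+01  1.000e-02  5.812e+01 -9.054e+01]
12.15 0.5583 0.2469 [ 14.43  22.69  73.51  -0.    83.57 -90.57]
```

Call:
arm_command(commands=[-1,0,0,-0.06,0,0,0.71,-1,0,0,-0.06,0,0,0.71,-1,0,0,-0.06,0,0,0.71,-1,0,0,-0.06,0,0,0.71,-1,0,0,-0.06,0,0,0.71,-1,0,0,-0.06,0,0,0.71,-1,0,0,-0.06,0,0,0.71,-1,0,0,-0.06,0,0,0.71,-1,0,0,-0.06,0,0,0.71,-1,0,0,-0.06,0,0,0.71,-1,0,0,-0.06,0,0,0.71,-1,0,0,-0.06,0,0,0.71])

```text
time_s: 12.47
position: [0.4989, 0.2496, 0.272]
tool_rot: [[-0.333, 0.943, -0.001], [0.943, 0.333, -0.0], [0.0, -0.001, -1.0]]
ft_force: [0.3, 0.0, 0.4]
grip_width: 0.0855
gripper_force: 0.0
```

```bash
python3 - <<'E'
from h import *
st()
E
```

```text
t 12.47 p [0.4989 0.2496 0.272 ] q [14.4 21.8 70.7 -0.  87.6 -5. ] yang 19.43 z [-0.001 -0.    -1.   ] w 0.0855 f [0.3 0.  0.4] 0.0
```

Call:
arm_command(commands=[-1,0,0,0,0,-0.05,0,-1,0,0,0,0,-0.1,0,-1,0,0,0,0,-0.15,0,-1,0,0,0,0,-0.2,0,-1,0,0,0,0,-0.25,0,-1,0,0,0,0,-0.3,0,-1,0,0,0,0,-0.3,0])

```text
time_s: 13.05
position: [0.498, 0.2511, 0.2703]
tool_rot: [[-0.278, 0.94, 0.198], [0.757, 0.341, -0.557], [-0.591, -0.005, -0.807]]
ft_force: [-0.1, 0.6, -1.1]
grip_width: 0.0854
gripper_force: 0.0
```

```bash
cat > kin.py <<'E'
import numpy as np, json
from scipy.optimize import least_squares
from scipy.spatial.transform import Rotation as Ro
def E(s,a): return Ro.from_euler(s,a).as_matrix()
def fk(q,k):
    a1,d1,L1,L2,e,Lt,o1,o2,s4=k
    A=E("z",q[0]); F=A@E("y",q[1]+q[2]); 
    p=A@np.array([a1,o1,d1])+A@E("y",q[1])@np.array([0,0,L1])+F@np.array([e,0,L2])
    W=F@E("z",s4*q[3]); p=p+W@np.array([0,o2,0])
    R=W@E("y",q[4])@E("z",q[5])@E("z",np.pi/2)
    return p+R@np.array([0,0,Lt]),R
def load():
    L=[json.loads(l) for l in open("log.jsonl")]
    return [(np.radians(l["q"]),np.array(l["position"]),np.array(l["tool_rot"])) for l in L]
def fit(s4=1):
    D=load()
    f=lambda k: np.concatenate([np.r_[10*(fk(q,[*k,s4])[0]-p),(fk(q,[*k,s4])[1]-R).ravel()] for q,p,R in D]+[0.002*(np.array(k)-x0)])
    x0=np.array([0,.4,.4,.4,0,.25,.1,0]); r=least_squares(f,x0); k=[*r.x,s4]
    return k,max(np.abs(fk(q,k)[0]-p).max() for q,p,R in D),max(np.abs(fk(q,k)[1]-R).max() for q,p,R in D)
LO=np.radians([-178,-50,13,-81,10.5,-165]);HI=np.radians([178,133,142,261,163,165])
def ik(p,R,q0,k):
    f=lambda q:(lambda P:np.r_[5*(P[0]-p),(P[1]-R).ravel()])(fk(q,k))
    r=least_squares(f,np.clip(q0,LO+.01,HI-.01),bounds=(LO,HI)); P=fk(r.x,k); return r.x,np.abs(P[0]-p).max(),np.abs(P[1]-R).max()
E
python3 - <<'E'
from h import *; import kin
st()
for s in (1,-1):
    k,ep,er=kin.fit(s); print(np.round(k,4),round(ep,4),round(er,4))
E
```

```text
t 13.05 p [0.498  0.2511 0.2703] q [ 29.   27.1  70.  -35.7  89.8  11.3] yang 19.97 z [ 0.198 -0.557 -0.807] w 0.0854 f [-0.1  0.6 -1.1] 0.0
[0.     0.1301 0.5371 0.3508 0.103  0.2385 0.1175 0.     1.    ] 0.0 0.0
[ 0.0146 -0.2688  0.4718  0.3482  0.0648 -0.1832 -0.0149  0.1319 -1.    ] 0.0291 1.1349
```

Kinematics fit the logged poses exactly. Next I plan a tilted side grasp and the pour with IK.

```bash
cat > plan.py <<'E'
from h import *; import kin
from scipy.spatial.transform import Rotation as Ro
k,_,_=kin.fit(1)
def toolR(az,al):
    a,b=np.radians(az),np.radians(al); z=np.array([np.cos(a)*np.cos(b),np.sin(a)*np.cos(b),-np.sin(b)])
    y=np.array([-np.sin(a),np.cos(a),0]); return np.c_[np.cross(y,z),y,z]   # y horizontal, left of heading: matches current (heading -70 -> y at +20)
def roll(R,th): return R@Ro.from_euler("z",th,degrees=True).as_matrix()
BOWL=np.array([.530,-.242])
def pourp(R,th,zz,lead=.03,m=.044):
    s=Ro.from_rotvec(R[:,2]*np.radians(th)).apply([0,0,1]); h=s[:2]/np.hypot(*s[:2])
    return np.r_[BOWL-lead*h-m*s[:2],zz],s
E
python3 - <<'E'
from plan import *
q0=np.radians(env.observe()["q"]); S=np.array([.508,.008,.072])
for az in (-50,-60,-70,-80,-90,-100):
  for al in (20,28,35):
    R=toolR(az,al); out=[]
    qs=q0
    for p in (S-.1*R[:,2],S,S+[0,0,.12]):
        qs,a,b=kin.ik(p,R,qs,k); out.append((round(a*1000,1),round(b,3)))
        if p is S or len(out)==2: qg=qs
    res=[]
    for sg in (1,-1):
        q=qs; ok=[]; 
        for th in (0,40,80,110,150):
            p,s=pourp(R,sg*150,.13); q,a,b=kin.ik(p,roll(R,sg*th),q,k); ok.append(a<1e-3 and b<5e-3)
        res.append((sg,ok.count(True),np.round(np.degrees(q)[[3,4,5]])))
    print(az,al,out,np.round(np.degrees(qg)),res)
E
```

```text
-50 20 [(np.float64(21.0), np.float64(0.124)), (np.float64(28.6), np.float64(0.207)), (np.float64(15.2), np.float64(0.119))] [ 13.  38. 105. -81.  59.  41.] [(1, 0, array([-81.,  25., 157.])), (-1, 0, array([ -81.,   14., -150.]))]
-50 28 [(np.float64(10.2), np.float64(0.067)), (np.float64(18.0), np.float64(0.147)), (np.float64(6.7), np.float64(0.045))] [ 10.  35. 107. -81.  51.  38.] [(1, 0, array([-81.,  20., 155.])), (-1, 0, array([ -81.,   12., -150.]))]
-50 35 [(np.float64(1.7), np.float64(0.012)), (np.float64(12.0), np.float64(0.092)), (np.float64(0.0), np.float64(0.0))] [  7.  34. 109. -81.  44.  35.] [(1, 0, array([-81.,  18., 155.])), (-1, 0, array([ -81.,   11., -150.]))]
-60 20 [(np.float64(5.3), np.float64(0.032)), (np.float64(19.2), np.float64(0.134)), (np.float64(7.3), np.float64(0.054))] [ 14.  42. 103. -81.  65.  48.] [(1, 0, array([-81.,  37., 165.])), (-1, 0, array([ -81.,   29., -139.]))]
-60 28 [(np.float64(0.0), np.float64(0.0)), (np.float64(10.2), np.float64(0.079)), (np.float64(0.0), np.float64(0.0))] [ 11.  39. 106. -81.  57.  46.] [(1, 0, array([-81.,  31., 1
[... 2252 characters left out ...]
ray([ -75.,   50., -123.]))]
-100 20 [(np.float64(0.0), np.float64(0.0)), (np.float64(0.0), np.float64(0.0)), (np.float64(0.0), np.float64(0.0))] [ 11.  50.  86. -61.  90.  49.] [(1, 4, array([-69.,  73., 165.])), (-1, 0, array([ -81.,   69., -108.]))]
-100 28 [(np.float64(0.0), np.float64(0.0)), (np.float64(0.0), np.float64(0.0)), (np.float64(0.0), np.float64(0.0))] [ 10.  46.  87. -57.  84.  47.] [(1, 4, array([-64.,  68., 165.])), (-1, 5, array([ -76.,   63., -114.]))]
-100 35 [(np.float64(0.0), np.float64(0.0)), (np.float64(0.0), np.float64(0.0)), (np.float64(0.0), np.float64(0.0))] [  9.  44.  88. -52.  79.  44.] [(1, 4, array([-60.,  64., 165.])), (-1, 5, array([ -68.,   59., -122.]))]
```

```bash
cat >> plan.py <<'E'
def cmd(p,R,label=""):
    s=env.observe(); R0=np.array(s["tool_rot"]); rv=Ro.from_matrix(R0.T@R).as_rotvec(degrees=True)
    print(label,"shift",np.round(R0.T@(np.array(p)-s["position"])/.5,4),"turn",np.round(rv/120,4),"deg",round(np.linalg.norm(rv),1))
S=np.array([.5076,.0083,.068]); RG=toolR(-105,28)
E
python3 - <<'E'
from plan import *
q=np.radians(st()["q"]); pre=S-.12*RG[:,2]; print(pre)
cmd(pre,RG,"pre")
for p in (pre,S,S+[0,0,.12],):
    q,a,b=kin.ik(p,RG,q,k); print(np.round(np.degrees(q)),round(a,4),round(b,4))
qq=q
for lead,zz in((.03,.13),):
  q=qq
  for th in (0,30,60,90,110,130,150):
    p,s=pourp(RG,-150,zz,lead,.048); q,a,b=kin.ik(p,roll(RG,-th),q,k); print(th,np.round(p,3),np.round(np.degrees(q)),round(a,4),round(b,4))
E
```

```text
t 13.05 p [0.498  0.2511 0.2703] q [ 29.   27.1  70.  -35.7  89.8  11.3] yang 19.97 z [ 0.198 -0.557 -0.807] w 0.0854 f [-0.1  0.6 -1.1] 0.0
[0.53502284 0.11064343 0.12433659]
pre shift [-0.0608 -0.0249  0.4066] turn [ 0.2206 -0.2074  0.194 ] deg 43.2
[ 18.  48.  70. -49. 102.  41.] 0.0 0.0
[  9.  48.  84. -54.  87.  47.] 0.0 0.0
[  9.  38.  80. -54.  96.  36.] 0.0 0.0
0 [ 0.479 -0.294  0.13 ] [-22.  38.  93. -72.  67.  36.] 0.0 0.0
30 [ 0.479 -0.294  0.13 ] [-22.  38.  93. -72.  67.   6.] 0.0 0.0
60 [ 0.479 -0.294  0.13 ] [-22.  38.  93. -72.  67. -24.] 0.0 0.0
90 [ 0.479 -0.294  0.13 ] [-22.  38.  93. -72.  67. -54.] 0.0 0.0
110 [ 0.479 -0.294  0.13 ] [-22.  38.  93. -72.  67. -74.] 0.0 0.0
130 [ 0.479 -0.294  0.13 ] [-22.  38.  93. -72.  67. -94.] 0.0 0.0
150 [ 0.479 -0.294  0.13 ] [ -22.   38.   93.  -72.   67. -114.] 0.0 0.0
```

Call:
arm_command(commands=[-1,-0.006,-0.003,0.04,0.022,-0.021,0.019,-1,-0.012,-0.005,0.08,0.044,-0.042,0.039,-1,-0.018,-0.008,0.12,0.066,-0.062,0.058,-1,-0.024,-0.01,0.16,0.088,-0.083,0.078,-1,-0.03,-0.0125,0.2,0.11,-0.104,0.097,-1,-0.0365,-0.015,0.244,0.132,-0.124,0.116,-1,-0.0426,-0.0175,0.285,0.154,-0.145,0.136,-1,-0.0486,-0.02,0.325,0.176,-0.166,0.155,-1,-0.0547,-0.0224,0.366,0.199,-0.187,0.175,-1,-0.0608,-0.0249,0.4066,0.2206,-0.2074,0.194,-1,-0.0608,-0.0249,0.4066,0.2206,-0.2074,0.194,-1,-0.0608,-0.0249,0.4066,0.2206,-0.2074,0.194])

```text
time_s: 14.05
position: [0.5363, 0.109, 0.125]
tool_rot: [[0.124, 0.965, -0.233], [0.46, -0.264, -0.848], [-0.879, -0.002, -0.476]]
ft_force: [0.2, 0.3, 1.0]
grip_width: 0.0853
gripper_force: 0.0
```

```bash
python3 - <<'E'
from plan import *
st(); w=snap("wrist"); sd=snap("side"); print("shaker base/mouth in wrist",proj(w,[*S[:2],.01]),proj(w,[*S[:2],.116]), "side mouth",proj(sd,[*S[:2],.116]),proj(sd,[*S[:2],.01]))
v=np.zeros((480,800,3),np.uint8); v[:,:500]=w[0][:,70:570]; v[:400,500:800]=cv2.resize(sd[0][190:350,220:340],(300,400)); cv2.imwrite("pics/w8.png",v[:,:,::-1])
cmd(S,RG,"grasp")
E
```

```text
t 14.05 p [0.5363 0.109  0.125 ] q [ 17.6  47.5  70.3 -48.9 101.6  40.6] yang -15.29 z [-0.233 -0.848 -0.476] w 0.0853 f [0.2 0.3 1. ] 0.0
shaker base/mouth in wrist [315.70646733 154.68104348] [315.28812426 313.8873482 ] side mouth [274.72542666 250.34881003] [278.51307313 288.39085572]
grasp shift [ 0.0023 -0.0024  0.2424] turn [-0.0006 -0.0042 -0.0014] deg 0.5
```

View pics/w8.png

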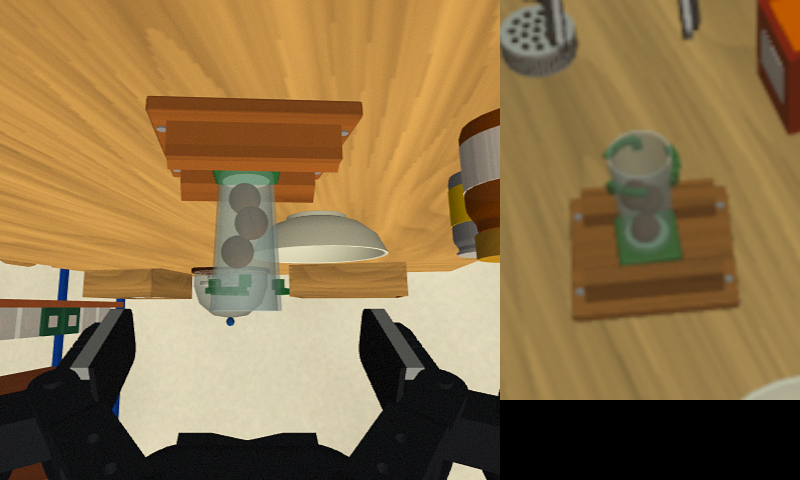

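In the wrist view the shaker (column about 317) is centred between the fingers, matching the prediction of 315.5. The cap lies holes up on the counter at the top left of the side crop. I approach and grip the cup.

Call:
arm_command(commands=[-1,0.0023,-0.0024,0.04,0,-0.004,0,-1,0.0023,-0.0024,0.09,0,-0.004,0,-1,0.0023,-0.0024,0.14,0,-0.004,0,-1,0.0023,-0.0024,0.19,0,-0.004,0,-1,0.0023,-0.0024,0.225,0,-0.004,0,-1,0.0023,-0.0024,0.2424,0,-0.004,0,-1,0.0023,-0.0024,0.2424,0,-0.004,0,-1,0.0023,-0.0024,0.2424,0,-0.004,0])

```text
time_s: 14.82
position: [0.5079, 0.0085, 0.0684]
tool_rot: [[0.125, 0.965, -0.229], [0.451, -0.261, -0.853], [-0.884, 0.003, -0.468]]
ft_force: [-0.2, 0.5, 0.6]
grip_width: 0.0855
gripper_force: 0.0
```

Call:
arm_command(commands=[0,0,0,0,0,0,0,0.4,0,0,0,0,0,0,1,0,0,0,0,0,0,1,0,0,0,0,0,0,1,0,0,0,0,0,0,1,0,0,0,0,0,0,1,0,0,0,0,0,0,1,0,0,0,0,0,0], newtons=50)

```text
time_s: 15.48
position: [0.5079, 0.0081, 0.068]
tool_rot: [[0.125, 0.965, -0.229], [0.45, -0.261, -0.854], [-0.884, 0.003, -0.467]]
ft_force: [0.9, 3.8, 6.1]
grip_width: 0.0405
gripper_force: 49.6
```

```bash
python3 - <<'E'
from plan import *
s=st(); R=np.array(s["tool_rot"]); print(np.round(s["wrist_torque"],2))
print("lift shift for world +z .14:",np.round(R.T@[0,0,.14]/.5,4))
p,sv=pourp(RG,-150,.20,.03,.048); print(p); cmd(p,RG,"above bowl")
E
```

```text
t 15.48 p [0.5079 0.0081 0.068 ] q [  9.4  47.8  84.2 -53.7  87.6  47.6] yang -15.14 z [-0.229 -0.854 -0.467] w 0.0405 f [0.9 3.8 6.1] 49.6
[-0.01  0.04  0.08]
lift shift for world +z .14: [-0.2476  0.0009 -0.1308]
[ 0.47881427 -0.29369676  0.2       ]
above bowl shift [-0.5124  0.1023  0.4055] turn [-0.0003  0.0013 -0.0019] deg 0.3
```

Call:
arm_command(commands=[1,-0.02,0,-0.0105,0,0,0,1,-0.06,0,-0.032,0,0,0,1,-0.11,0,-0.058,0,0,0,1,-0.16,0,-0.0845,0,0,0,1,-0.21,0,-0.111,0,0,0,1,-0.24,0.001,-0.127,0,0,0,1,-0.2476,0.001,-0.1308,0,0,0,1,-0.2476,0.001,-0.1308,0,0,0])

```text
time_s: 16.15
position: [0.5076, 0.0077, 0.208]
tool_rot: [[0.125, 0.965, -0.23], [0.452, -0.262, -0.853], [-0.883, 0.003, -0.469]]
ft_force: [0.3, -0.1, -4.5]
grip_width: 0.0407
gripper_force: 50.8
```

```bash
python3 - <<'E'
from plan import *
s=st(); p,sv=pourp(RG,-150,.20,.03,.048); cmd(p,RG,"above bowl")
sd=snap("side"); m=snap("wrist")
v=np.zeros((480,800,3),np.uint8); v[:,:480]=m[0][:,80:560]; v[:480,480:800]=cv2.resize(sd[0][170:320,220:320],(320,480)); cv2.imwrite("pics/w9.png",v[:,:,::-1])
E
```

```text
t 16.15 p [0.5076 0.0077 0.208 ] q [  9.3  36.2  79.3 -54.2  97.3  34.2] yang -15.18 z [-0.23  -0.853 -0.469] w 0.0407 f [ 0.3 -0.1 -4.5] 50.8
above bowl shift [-0.2653  0.1023  0.535 ] turn [-0.0007  0.0005 -0.002 ] deg 0.3
```

Force shows −4.5 N, so the shaker is held. I've used all 10 picture views, so from here I check by numbers only. Carrying to above the bowl.

Call:
arm_command(commands=[1,-0.015,0.006,0.03,0,0,0,1,-0.037,0.014,0.075,0,0,0,1,-0.064,0.025,0.13,0,0,0,1,-0.094,0.036,0.19,0,0,0,1,-0.124,0.048,0.25,0,0,0,1,-0.154,0.059,0.31,0,0,0,1,-0.184,0.071,0.37,0,0,0,1,-0.213,0.082,0.43,0,0,0,1,-0.24,0.092,0.483,0,0,0,1,-0.258,0.099,0.52,0,0,0,1,-0.2653,0.1023,0.535,0,0,0,1,-0.2653,0.1023,0.535,0,0,0])

```text
time_s: 17.25
position: [0.478, -0.295, 0.1982]
tool_rot: [[0.123, 0.964, -0.234], [0.452, -0.264, -0.852], [-0.884, -0.001, -0.468]]
ft_force: [0.5, 0.2, -3.7]
grip_width: 0.0406
gripper_force: 51.1
```

```bash
cat > chk.py <<'E'
from plan import *
def shaker_axis(cams):
    pass
s=st(); R=np.array(s["tool_rot"]); 
# sideview: green pixels (foot + lugs), brown nutmeg pixels
sd=snap("side"); hsv=cv2.cvtColor(sd[0],cv2.COLOR_RGB2HSV)
g=((hsv[...,0]>45)&(hsv[...,0]<90)&(hsv[...,1]>70)).astype(np.uint8)
n,l,stt,c=cv2.connectedComponentsWithStats(g)
print("green comps",[(stt[i,4],np.round(c[i]).tolist()) for i in range(1,n) if stt[i,4]>8])
p=np.array(s["position"]); 
rv=Ro.from_matrix(R@RG.T); up=rv.apply([0,0,1])
print("axis",np.round(up,3),"tilt",round(np.degrees(np.arccos(up[2])),1))
print("pred foot",proj(sd,p-.05*up),"pred mouth",proj(sd,p+.048*up),"mouth world",np.round(p+.048*up,3),"force",np.round(s["ft_force"],1))
E
python3 chk.py; python3 - <<'E'
from plan import *
p,sv=pourp(RG,-150,.13,.03,.048); cmd(p,RG,"lower")
E
```

```text
t 17.25 p [ 0.478  -0.295   0.1982] q [-22.3  32.3  89.9 -68.9  70.1  26.7] yang -15.33 z [-0.234 -0.852 -0.468] w 0.0406 f [ 0.5  0.2 -3.7] 51.1
green comps [(np.int32(62), [322.0, 351.0]), (np.int32(104), [354.0, 363.0]), (np.int32(19), [318.0, 377.0]), (np.int32(38), [330.0, 380.0]), (np.int32(504), [335.0, 406.0])]
axis [0.001 0.001 1.   ] tilt 0.1
pred foot [333.46460903 395.67139214] pred mouth [334.26156168 356.63184757] mouth world [ 0.478 -0.295  0.246] force [ 0.5  0.2 -3.7]
lower shift [0.1211 0.0008 0.0637] turn [-0.002   0.0008 -0.0007] deg 0.3
```

Upright and in position over the bowl. I roll partway while still high, before the nutmegs can leave.

Call:
arm_command(commands=[1,0,0,0,0,0,-0.03,1,0,0,0,0,0,-0.08,1,0,0,0,0,0,-0.13,1,0,0,0,0,0,-0.18,1,0,0,0,0,0,-0.23,1,0,0,0,0,0,-0.28,1,0,0,0,0,0,-0.33,1,0,0,0,0,0,-0.38,1,0,0,0,0,0,-0.43,1,0,0,0,0,0,-0.48,1,0,0,0,0,0,-0.51,1,0,0,0,0,0,-0.52])

```text
time_s: 18.3
position: [0.4794, -0.2922, 0.1992]
tool_rot: [[-0.801, 0.554, -0.229], [0.439, 0.281, -0.854], [-0.408, -0.784, -0.468]]
ft_force: [1.3, -0.1, -2.8]
grip_width: 0.0407
gripper_force: 51.0
```

```bash
python3 chk.py; python3 - <<'E'
from plan import *
cmd([.468,-.275,.13],roll(RG,-75),"lower")
E
```

```text
t 18.3 p [ 0.4794 -0.2922  0.1992] q [-22.   32.2  89.9 -68.8  70.2 -35.8] yang 26.91 z [-0.229 -0.854 -0.468] w 0.0407 f [ 1.3 -0.1 -2.8] 51.0
green comps [(np.int32(50), [342.0, 344.0]), (np.int32(17), [367.0, 375.0]), (np.int32(557), [304.0, 401.0])]
axis [0.815 0.013 0.58 ] tilt 54.6
pred foot [305.20554441 397.53487644] pred mouth [362.12859805 351.02593648] mouth world [ 0.518 -0.292  0.227] force [ 1.3 -0.1 -2.8]
lower shift [0.0901 0.1057 0.0404] turn [-0.001 -0.    -0.105] deg 12.6
```

Call:
arm_command(commands=[1,0.015,0.018,0.007,0,0,-0.02,1,0.036,0.042,0.016,0,0,-0.04,1,0.06,0.07,0.027,0,0,-0.06,1,0.08,0.094,0.036,0,0,-0.08,1,0.0901,0.1057,0.0404,0,0,-0.105,1,0.0901,0.1057,0.0404,0,0,-0.105,1,0.0901,0.1057,0.0404,0,0,-0.105])

```text
time_s: 18.93
position: [0.4677, -0.2761, 0.1294]
tool_rot: [[-0.901, 0.368, -0.231], [0.369, 0.368, -0.853], [-0.229, -0.854, -0.467]]
ft_force: [0.2, -0.7, -3.0]
grip_width: 0.0404
gripper_force: 51.1
```

```bash
python3 chk.py; python3 - <<'E'
from plan import *
t=snap("top"); hsv=cv2.cvtColor(t[0],cv2.COLOR_RGB2HSV)
m=((hsv[...,1]<70)&(hsv[...,2]>120)).astype(np.uint8); cs,_=cv2.findContours(m[215:320,370:480],0,1); b=max(cs,key=cv2.contourArea); print(cv2.boundingRect(b))
E
```

```text
t 18.93 p [ 0.4677 -0.2761  0.1294] q [-20.8  37.7  95.3 -72.2  67.5 -37. ] yang 44.99 z [-0.231 -0.853 -0.467] w 0.0404 f [ 0.2 -0.7 -3. ] 51.1
green comps [(np.int32(37), [330.0, 366.0]), (np.int32(10), [352.0, 394.0]), (np.int32(436), [292.0, 418.0])]
axis [0.904 0.074 0.422] tilt 65.1
pred foot [291.92471873 415.53460025] pred mouth [348.44298885 372.33033366] mouth world [ 0.511 -0.273  0.15 ] force [ 0.2 -0.7 -3. ]
(26, 13, 76, 74)
```

Call:
arm_command(commands=[1,0,0,0,0,0,-0.03,1,0,0,0,0,0,-0.06,1,0,0,0,0,0,-0.09,1,0,0,0,0,0,-0.12,1,0,0,0,0,0,-0.145,1,0,0,0,0,0,-0.17,1,0,0,0,0,0,-0.195,1,0,0,0,0,0,-0.22,1,0,0,0,0,0,-0.24,1,0,0,0,0,0,-0.26,1,0,0,0,0,0,-0.275,1,0,0,0,0,0,-0.29])

```text
time_s: 20.03
position: [0.468, -0.2766, 0.1311]
tool_rot: [[-0.95, -0.21, -0.23], [0.094, 0.512, -0.854], [0.297, -0.833, -0.467]]
ft_force: [-0.1, -0.7, -3.3]
grip_width: 0.0405
gripper_force: 51.1
```

Call:
arm_command(commands=[1,0,0,0,0,0,-0.02,1,0,0,0,0,0,-0.04,1,0,0,0,0,0,-0.06,1,0,0,0,0,0,-0.08,1,0,0,0,0,0,-0.1,1,0,0,0,0,0,-0.13,1,0,0,0,0,0,-0.16,1,0,0,0,0,0,-0.19,1,0,0,0,0,0,-0.22,1,0,0,0,0,0,-0.26,1,0,0,0,0,0,-0.3,1,0,0,0,0,0,-0.33])

```text
time_s: 21.03
position: [0.468, -0.2766, 0.1311]
tool_rot: [[-0.596, -0.769, -0.23], [-0.256, 0.454, -0.854], [0.761, -0.45, -0.467]]
ft_force: [-0.4, 0.5, -2.5]
grip_width: 0.0406
gripper_force: 51.1
```

```bash
python3 chk.py; cat > nut.py <<'E'
from h import *
for n in ("side","top"):
    c=snap(n); hsv=cv2.cvtColor(c[0],cv2.COLOR_RGB2HSV); u0,v0=proj(c,[.53,-.242,.03])
    print(n,"bowl at",round(u0),round(v0))
    x0,x1,y0,y1=int(u0-70),min(int(u0+70),640),int(v0-70),min(int(v0+60),480)
    m=((hsv[...,0]<20)&(hsv[...,1]>60)&(hsv[...,2]<140)&(hsv[...,2]>25)).astype(np.uint8)
    k=m*0;k[y0:y1,x0:x1]=m[y0:y1,x0:x1]; nn,l,s,ce=cv2.connectedComponentsWithStats(k)
    for i in range(1,nn):
        if s[i,4]>25: print(s[i].tolist(),np.round(ce[i]).tolist(),"world@.02",np.round(onz(c,*ce[i],.02)[:2],3))
E
python3 nut.py
```

```text
t 21.03 p [ 0.468  -0.2766  0.1311] q [ -20.8   37.5   95.2  -72.2   67.6 -111.6] yang 149.47 z [-0.23  -0.854 -0.467] w 0.0406 f [-0.4  0.5 -2.5] 51.1
green comps [(np.int32(17), [314.0, 377.0]), (np.int32(11), [346.0, 387.0]), (np.int32(1159), [310.0, 416.0])]
axis [ 0.635  0.626 -0.453] tilt 116.9
pred foot [308.4391977  414.11944163] pred mouth [331.9780488  375.06663195] mouth world [ 0.498 -0.247  0.109] force [-0.4  0.5 -2.5]
side bowl at 349 391
[284, 320, 11, 27, 54] [288.0, 334.0] world@.02 [ 0.484 -0.099]
[278, 355, 21, 12, 68] [285.0, 361.0] world@.02 [ 0.461 -0.145]
[356, 381, 13, 13, 137] [362.0, 387.0] world@.02 [ 0.555 -0.24 ]
top bowl at 424 269
[379, 247, 92, 69, 1718] [425.0, 285.0] world@.02 [ 0.498 -0.247]
[354, 278, 24, 51, 462] [360.0, 301.0] world@.02 [ 0.455 -0.111]
```

Call:
arm_command(commands=[1,0,0,0,0,0,-0.04,1,0,0,0,0,0,-0.08,1,0,0,0,0,0,-0.12,1,0,0,0,0,0,-0.16,1,0,0,0,0,0,-0.16,1,0,0,0,0,0,-0.16,1,0,0,0,0,0,-0.16])

```text
time_s: 21.77
position: [0.4678, -0.2765, 0.1306]
tool_rot: [[-0.316, -0.92, -0.231], [-0.389, 0.347, -0.854], [0.866, -0.18, -0.467]]
ft_force: [-0.7, 0.1, -3.0]
grip_width: 0.0407
gripper_force: 51.1
```

```bash
python3 chk.py; python3 nut.py | head -6; python3 - <<'E'
from h import *
c=snap("side"); a=c[0][350:430,290:400]; hsv=cv2.cvtColor(a,cv2.COLOR_RGB2HSV)
print(hsv[::4,::6,0].tolist()[0][:3])
# ascii map: g green, d dark(gripper), b brown, w white, . other
for r in range(0,80,2):
    s=""
    for x in range(0,110,1):
        h,S,V=map(int,hsv[r,x]); s+= "g" if 45<h<90 and S>70 else "#" if V<45 else "b" if h<20 and S>60 and V<140 else "w" if S<70 and V>150 else "t" if S<70 else "."
    print(s)
E
```

```text
t 21.77 p [ 0.4678 -0.2765  0.1306] q [ -20.8   37.5   95.3  -72.2   67.6 -130.4] yang 159.34 z [-0.231 -0.854 -0.467] w 0.0407 f [-0.7  0.1 -3. ] 51.1
green comps [(np.int32(13), [321.0, 368.0]), (np.int32(29), [306.0, 380.0]), (np.int32(1236), [320.0, 415.0])]
axis [ 0.387  0.744 -0.545] tilt 123.0
pred foot [318.82344187 412.84447878] pred mouth [322.73166935 376.61951074] mouth world [ 0.486 -0.241  0.104] force [-0.7  0.1 -3. ]
side bowl at 349 391
[282, 320, 7, 21, 38] [285.0, 331.0] world@.02 [ 0.482 -0.091]
[279, 351, 9, 15, 32] [283.0, 357.0] world@.02 [ 0.459 -0.137]
[356, 381, 13, 13, 137] [362.0, 387.0] world@.02 [ 0.555 -0.24 ]
top bowl at 424 269
[380, 247, 75, 71, 1127] [416.0, 293.0] world@.02 [ 0.48  -0.229]
[20, 18, 20]
.....bbttttttttttttttttttttttttttttttttttttttttwwwwwwwwwwttttttttttttwwwwwwwwwwwwwwwwwwwwwwwww................
......ttttttttttttttttttt##ttttttt#ttttttttttttwwwwwwwwwwtttttttttttwwwwwwwwwwwwwwwwwwwwwwwwwwwww.............
......tttttttttttttt##ttwwwwwwwwwwwwtttttttttt#twwwwwwwwwtttttttttttwwwwwwwwwwwwwwwwwwwwwwwwwwwwwww...........
......ttttttttttt.t
[... 3387 characters left out ...]
wwwwwwwwwtttttttttttttttttttwww...
.............ggggggggggggggggggggggggggggggggggggtwwwwwwwwwwwwwwwwwwwwwwwwwwwwwwwttttttttttttttttttttttwww....
.............ggggggggggggggggggggggggggggggggggggttwwwwwwwwwwwwwwwwwwwwwwwwwwwtttttttttttttttttttttttwww......
..............gggggggggggggggggggggggggggggggggggttwwwwwwwwwwwwwwwwwwwwwwwtttttttttttttttttttttttttwwww.......
..............ggggggggggggggggggggggggggggggggggggtwwwwwwwwwwwwwwwwwwwttttttttttttttttttttttttttwwww..........
...............gggggggggggggggggggggggggggggggggggtwwwwwwwwwwwttttttttttttttttttttttttttttttttwwww............
...............gggggggggggggggggggggggggggggggggggtttttttttttttttttttttttttttttttttttttttttwwwww..............
```

I see two nutmegs in the bowl and nothing brown in the cup, but the gripper hides part of the view. I lift straight up to uncover the bowl.

```bash
python3 - <<'E'
from plan import *
cmd([.450,-.270,.26],np.array(env.observe()["tool_rot"]),"up")
E
```

```text
up shift [ 0.2305 -0.0087 -0.1239] turn [0. 0. 0.] deg 0.0
```

Call:
arm_command(commands=[1,0.02,-0.001,-0.011,0,0,0,1,0.06,-0.002,-0.032,0,0,0,1,0.11,-0.004,-0.059,0,0,0,1,0.16,-0.006,-0.086,0,0,0,1,0.21,-0.008,-0.113,0,0,0,1,0.2305,-0.0087,-0.1239,0,0,0,1,0.2305,-0.0087,-0.1239,0,0,0])

```text
time_s: 22.55
position: [0.45, -0.2699, 0.2638]
tool_rot: [[-0.317, -0.92, -0.228], [-0.387, 0.346, -0.855], [0.866, -0.183, -0.466]]
ft_force: [-0.7, 0.0, -2.9]
grip_width: 0.0402
gripper_force: 51.1
```

```bash
python3 chk.py; python3 nut.py
```

```text
t 22.55 p [ 0.45   -0.2699  0.2638] q [ -20.8   24.5   91.   -66.5   73.6 -147.5] yang 159.42 z [-0.228 -0.855 -0.466] w 0.0402 f [-0.7  0.  -2.9] 51.1
green comps [(np.int32(22), [305.0, 312.0]), (np.int32(37), [289.0, 329.0]), (np.int32(1662), [302.0, 361.0])]
axis [ 0.387  0.743 -0.545] tilt 123.0
pred foot [300.61405708 359.25571399] pred mouth [307.46393988 325.14091596] mouth world [ 0.469 -0.234  0.238] force [-0.7  0.  -2.9]
side bowl at 349 391
[329, 381, 19, 24, 274] [338.0, 393.0] world@.02 [ 0.516 -0.233]
[356, 381, 13, 13, 133] [362.0, 387.0] world@.02 [ 0.555 -0.24 ]
top bowl at 424 269
[391, 241, 85, 85, 1612] [431.0, 296.0] world@.02 [ 0.476 -0.259]
[447, 241, 44, 46, 633] [467.0, 263.0] world@.02 [ 0.552 -0.335]
[440, 268, 9, 11, 46] [444.0, 274.0] world@.02 [ 0.525 -0.286]
[354, 317, 9, 12, 61] [357.0, 322.0] world@.02 [ 0.411 -0.107]
```

Three nutmegs are in the bowl: a touching pair (274 px) and a single one (133 px). Next I roll the shaker back upright and plan a stand spot on the free counter.

```bash
python3 - <<'E'
from plan import *
s=env.observe(); q=np.radians(s["q"]); R=np.array(s["tool_rot"])
rv=Ro.from_matrix(R.T@RG).as_rotvec(degrees=True); print(rv)
for p in ([.45,-.27,.26],[.43,-.1,.26],[.42,.13,.2],[.42,.13,.058],np.array([.42,.13,.058])-.12*RG[:,2]):
    q,a,b=kin.ik(np.array(p),RG,q,k); print(p,np.round(np.degrees(q)),round(a,4),round(b,4))
E
```

```text
[ -0.18475586  -0.2110031  168.47423107]
[0.45, -0.27, 0.26] [-21.  25.  91. -66.  73.  21.] 0.0 0.0
[0.43, -0.1, 0.26] [ -2.  24.  93. -59.  88.  30.] 0.0 0.0
[0.42, 0.13, 0.2] [ 23.  35.  83. -46. 105.  45.] 0.0 0.0
[0.42, 0.13, 0.058] [ 23.  48.  88. -44.  93.  57.] 0.0 0.0
[0.44742284 0.23234343 0.11433659] [ 31.  48.  71. -41. 109.  50.] 0.0 0.0
```

Call:
arm_command(commands=[1,0,0,0,0,0,0.05,1,0,0,0,0,0,0.1,1,0,0,0,0,0,0.15,1,0,0,0,0,0,0.2,1,0,0,0,0,0,0.25,1,0,0,0,0,0,0.3,1,0,0,0,0,0,0.35,1,0,0,0,0,0,0.4,1,0,0,0,0,0,0.45,1,0,0,0,0,0,0.5,1,0,0,0,0,0,0.55,1,0,0,0,0,0,0.6])

```text
time_s: 23.7
position: [0.45, -0.27, 0.2584]
tool_rot: [[-0.973, 0.015, -0.232], [0.211, 0.478, -0.853], [0.098, -0.878, -0.468]]
ft_force: [0.4, -0.4, -3.1]
grip_width: 0.0407
gripper_force: 51.1
```

Call:
arm_command(commands=[1,0,0,0,0,0,0.05,1,0,0,0,0,0,0.1,1,0,0,0,0,0,0.15,1,0,0,0,0,0,0.2,1,0,0,0,0,0,0.25,1,0,0,0,0,0,0.3,1,0,0,0,0,0,0.35,1,0,0,0,0,0,0.4,1,0,0,0,0,0,0.45,1,0,0,0,0,0,0.5,1,0,0,0,0,0,0.55,1,0,0,0,0,0,0.6])

```text
time_s: 24.7
position: [0.45, -0.27, 0.2584]
tool_rot: [[-0.286, 0.93, -0.232], [0.519, -0.053, -0.853], [-0.805, -0.365, -0.468]]
ft_force: [-0.6, 0.1, -3.0]
grip_width: 0.0402
gripper_force: 51.1
```

```bash
python3 - <<'E'
from plan import *
st(); cmd([.43,.13,.2],RG,"over spot")
E
```

```text
t 24.7 p [ 0.45   -0.27    0.2584] q [-20.8  25.   91.2 -66.5  73.5  -3.1] yang -3.26 z [-0.232 -0.853 -0.468] w 0.0402 f [-0.6  0.1 -3. ] 51.1
over spot shift [ 0.521  -0.0369 -0.6184] turn [-0.0019  0.0006  0.2023] deg 24.3
```

Call:
arm_command(commands=[1,0.02,-0.001,-0.024,0,0,0.02,1,0.065,-0.005,-0.077,0,0,0.04,1,0.115,-0.008,-0.136,0,0,0.06,1,0.165,-0.012,-0.196,0,0,0.08,1,0.215,-0.015,-0.255,0,0,0.1,1,0.265,-0.019,-0.314,0,0,0.12,1,0.315,-0.022,-0.374,0,0,0.14,1,0.365,-0.026,-0.433,0,0,0.16,1,0.415,-0.029,-0.492,0,0,0.18,1,0.465,-0.033,-0.552,0,0,0.2,1,0.505,-0.036,-0.599,0,0,0.2023,1,0.521,-0.0369,-0.6184,0,0,0.2023])

```text
time_s: 25.7
position: [0.4286, 0.1331, 0.1997]
tool_rot: [[0.115, 0.967, -0.229], [0.452, -0.256, -0.855], [-0.885, -0.005, -0.466]]
ft_force: [0.0, -0.7, -3.5]
grip_width: 0.0407
gripper_force: 51.3
```

```bash
python3 chk.py; python3 nut.py;  python3 - <<'E'
from plan import *
w=snap("wrist"); s=env.observe(); p=np.array(s["position"]); hsv=cv2.cvtColor(w[0],cv2.COLOR_RGB2HSV)
g=((hsv[...,0]>45)&(hsv[...,0]<90)&(hsv[...,1]>70)).astype(np.uint8); n,l,t,c=cv2.connectedComponentsWithStats(g)
print([(t[i].tolist()) for i in range(1,n) if t[i,4]>60]); print(proj(w,p+[0,0,-.05]),proj(w,p+[0,0,.036]),"cap",proj(w,[.4994,.2498,.02]))
cmd([.43,.13,.064],RG,"down")
E
```

```text
t 25.7 p [0.4286 0.1331 0.1997] q [ 23.4  35.9  81.9 -46.1 105.6  43.6] yang -14.84 z [-0.229 -0.855 -0.466] w 0.0407 f [ 0.  -0.7 -3.5] 51.3
green comps [(np.int32(13), [190.0, 160.0]), (np.int32(44), [214.0, 166.0]), (np.int32(19), [187.0, 175.0]), (np.int32(302), [208.0, 207.0])]
axis [0.006 0.002 1.   ] tilt 0.4
pred foot [206.62915218 203.75509494] pred mouth [197.80447934 160.42675098] mouth world [0.429 0.133 0.248] force [ 0.  -0.7 -3.5]
side bowl at 349 391
[329, 381, 19, 24, 274] [338.0, 393.0] world@.02 [ 0.516 -0.233]
[356, 381, 13, 13, 135] [362.0, 387.0] world@.02 [ 0.555 -0.24 ]
top bowl at 424 269
[417, 254, 9, 10, 70] [421.0, 258.0] world@.02 [ 0.554 -0.237]
[410, 268, 15, 18, 139] [417.0, 276.0] world@.02 [ 0.515 -0.23 ]
[[249, 170, 135, 66, 7850], [40, 279, 48, 38, 1188], [134, 285, 37, 28, 738], [250, 405, 15, 28, 273], [371, 405, 14, 28, 297]]
[318.38525065 210.55473151] [317.32373053 451.36018083] cap [  686.57375178 -1330.0302723 ]
down shift [0.2434 0.0027 0.1261] turn [-0.0011  0.0019  0.0018] deg 0.3
```

All three nutmegs show in the bowl in both views, and the shaker hangs upright. I lower it to just above the counter.

Call:
arm_command(commands=[1,0.03,0,0.0155,0,0,0,1,0.08,0.001,0.041,0,0,0,1,0.13,0.001,0.067,0,0,0,1,0.18,0.002,0.093,0,0,0,1,0.215,0.002,0.111,0,0,0,1,0.235,0.003,0.122,0,0,0,1,0.2434,0.0027,0.1261,0,0.002,0,1,0.2434,0.0027,0.1261,0,0.002,0])

```text
time_s: 26.57
position: [0.4303, 0.13, 0.0644]
tool_rot: [[0.119, 0.966, -0.231], [0.455, -0.26, -0.851], [-0.882, -0.004, -0.471]]
ft_force: [-0.4, -0.4, -2.1]
grip_width: 0.0406
gripper_force: 51.3
```

Call:
arm_command(commands=[1,0.0035,0,0.0019,0,0,0,1,0.007,0,0.0037,0,0,0,1,0.0095,0,0.005,0,0,0,1,0.0095,0,0.005,0,0,0])

```text
time_s: 26.9
position: [0.4302, 0.1308, 0.0595]
tool_rot: [[0.12, 0.966, -0.23], [0.456, -0.259, -0.851], [-0.882, -0.003, -0.471]]
ft_force: [-0.0, 0.4, -2.6]
grip_width: 0.0403
gripper_force: 51.3
```

Call:
arm_command(commands=[1,0.0018,0,0.0009,0,0,0,1,0.0035,0,0.0019,0,0,0,1,0.0045,0,0.0024,0,0,0,1,0.0045,0,0.0024,0,0,0])

```text
time_s: 27.23
position: [0.4302, 0.1309, 0.058]
tool_rot: [[0.12, 0.966, -0.23], [0.454, -0.259, -0.853], [-0.883, -0.002, -0.469]]
ft_force: [-1.1, 3.7, 7.4]
grip_width: 0.0406
gripper_force: 51.6
```

Contact with the counter: the force went from −2.6 to +7.4 N. I release and back out.

Call:
arm_command(commands=[0.6,0,0,0,0,0,0,0,0,0,0,0,0,0,-1,0,0,0,0,0,0,-1,0,0,0,0,0,0,-1,0,0,0,0,0,0,-1,0,0,0,0,0,0,-1,0,0,-0.03,0,0,0,-1,0,0,-0.08,0,0,0,-1,0,0,-0.15,0,0,0,-1,0,0,-0.23,0,0,0,-1,0,0,-0.3,0,0,0,-1,0,0,-0.3,0,0,0])

```text
time_s: 28.23
position: [0.466, 0.2629, 0.1297]
tool_rot: [[0.124, 0.967, -0.224], [0.46, -0.256, -0.85], [-0.879, 0.002, -0.476]]
ft_force: [0.5, 0.5, 0.1]
grip_width: 0.0852
gripper_force: 0.0
```

```bash
python3 nut.py; python3 - <<'E'
from plan import *
s=st()
for n in ("side","top"):
    c=snap(n); hsv=cv2.cvtColor(c[0],cv2.COLOR_RGB2HSV)
    g=((hsv[...,0]>45)&(hsv[...,0]<90)&(hsv[...,1]>70)).astype(np.uint8); k,l,t,ce=cv2.connectedComponentsWithStats(g)
    print(n,[(t[i].tolist(),np.round(ce[i]).tolist()) for i in range(1,k) if t[i,4]>8])
    print("pred foot top",proj(c,[.43,.131,.016]),"lugs",proj(c,[.43,.131,.094]),"cap",proj(c,[.4994,.2498,.025]))
    u,v=map(int,proj(c,[.4994,.2498,.02])); m=((hsv[...,1]<60)&(hsv[...,2]>90)).astype(np.uint8); z=m*0; z[v-30:v+30,u-30:u+30]=m[v-30:v+30,u-30:u+30]
    cs,_=cv2.findContours(z,0,1); print("cap",cv2.boundingRect(max(cs,key=cv2.contourArea)) if cs else None)
E
```

```text
side bowl at 349 391
[329, 381, 19, 24, 275] [338.0, 393.0] world@.02 [ 0.516 -0.233]
[356, 381, 13, 13, 134] [362.0, 387.0] world@.02 [ 0.555 -0.24 ]
top bowl at 424 269
[417, 254, 9, 10, 70] [421.0, 258.0] world@.02 [ 0.554 -0.237]
[410, 268, 15, 18, 142] [417.0, 276.0] world@.02 [ 0.515 -0.23 ]
t 28.33 p [0.4646 0.2591 0.1271] q [ 31.9  49.5  65.  -40.8 113.   47.4] yang -14.95 z [-0.229 -0.852 -0.471] w 0.0853 f [ 0.7  0.7 -0.6] 0.0
side [([202, 220, 4, 4, 9], [203.0, 221.0]), ([224, 220, 4, 15, 32], [226.0, 227.0]), ([201, 233, 3, 4, 10], [202.0, 234.0]), ([208, 247, 23, 22, 219], [220.0, 260.0])]
pred foot top [218.34343467 254.02743231] lugs [212.47689101 226.06697483] cap [232.88062084 202.22659465]
cap (220, 192, 30, 28)
top [([232, 288, 25, 30, 275], [244.0, 303.0]), ([224, 296, 5, 15, 27], [225.0, 303.0])]
pred foot top [243.34886915 303.84559931] lugs [237.37437661 300.78074058] cap [190.13363856 266.20900359]
cap (163, 245, 43, 36)
```

The shaker stands upright, the cap is where it was laid, and the nutmegs are at rest. Handing in.

```bash
python3 -c "
from rig import env
print(env.close_job())"
```

```text
the job is handed in; nothing more can be done
None
```

I handed the job in at about 28 s: all three nutmegs are in the bowl, the cap lies holes up on the counter, and the empty shaker stands upright on the counter next to the channel. No verdict came back, and the final check was by camera measurements only, because all ten picture views were used.

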